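Put the scoop blanks to dry: load, seal and shut the drying box

TASK

Lay all the wooden scoop blanks in the grey drying box, then set the lid on it and press it down one corner at a time until it sits flat and fully home on all four corners. Only then shut the vent on the lid by pushing its disc round by the edge lobes until the notch faces the black mark; leave the other tools on the bench alone.

Things in the scene. Friction and masses are not known exactly. Their poses are not given: they have to be found in the camera images.
- drybox: Grey open-topped drying box, fixed, 212 (x) x 192 (y) x 60 mm high, walls 16 mm, inside 180 x 160 mm, inner floor 8 mm above the bench; dark gasket line on the rim. Origin: centre of its underside, z up. Four black rubber cushions stand on the rim's corners (x = +-98, y = +-88 mm), reaching 10 mm above the rim; the lid rests on them until pressed down.
- lid: Loose plywood lid, 0.6 kg in all: plate 220 (x) x 200 (y) mm, from z = 12 to 20 mm; under it a plug 170 x 150 x 12 mm that drops into the box mouth with 5 mm play each side, lid x along box x, either way round. Origin: centre of the plug's underside. On raised cushions the origin is 58 mm above the box's underside; fully down, 50. Press the plate over the cushions.
- vent (a joint): Angle (rad) of the lid's vent disc, counter-clockwise from above; 0 = notch faces mark, free to 2.7 either way, stays where left (1 N at the edge). Aluminium disc 100 mm across round the post, z = 22 to 36 mm of the lid, with three round lobes (20 mm across, centred 62 mm from the axis) at +60, 180, -60 degrees from the notch, to push sideways with shut fingertips.
- post (a point): Top centre of the fixed wooden grip post in the middle of the lid: 30 x 30 mm, from z = 20 to 80 mm of the lid, sides along lid x and y; the lid is lifted by it, gripped above the vent disc.
- notch (a point): The notch, 13 mm wide, cut in the vent disc's rim: the point on the disc's top 43 mm from its axis.
- mark (a point): The black bar mark, 26 x 5 mm, on the lid plate on the lid's +x side, 91 mm from the post's axis.
- blank0: Wooden scoop blank lying flat, about 50 g: a block 44 (x) x 36 (y) x 28 mm high with a handle stub 20 wide x 20 high running on from x = 22 to x = 51 mm. Origin: underside of the block's centre. May be absent.
- blank1: Wooden scoop blank lying flat, about 50 g: a block 44 (x) x 36 (y) x 28 mm high with a handle stub 20 wide x 20 high running on from x = 22 to x = 51 mm. Origin: underside of the block's centre. May be absent.
- blank2: Wooden scoop blank lying flat, about 50 g: a block 44 (x) x 36 (y) x 28 mm high with a handle stub 20 wide x 20 high running on from x = 22 to x = 51 mm. Origin: underside of the block's centre. May be absent.
- blank3: Wooden scoop blank lying flat, about 50 g: a block 44 (x) x 36 (y) x 28 mm high with a handle stub 20 wide x 20 high running on from x = 22 to x = 51 mm. Origin: underside of the block's centre. May be absent.
- cushion0 (a joint): How far (m) the rubber cushion at the box's +x +y corner has been pressed down: 0 = up, 0.008 = fully down. It slides down under about 10 N and stays where it was pushed, so all four together would take over 40 N.
- cushion1 (a joint): How far (m) the rubber cushion at the box's -x +y corner has been pressed down: 0 = up, 0.008 = fully down. It slides down under about 10 N and stays where it was pushed, so all four together would take over 40 N.
- cushion2 (a joint): How far (m) the rubber cushion at the box's -x -y corner has been pressed down: 0 = up, 0.008 = fully down. It slides down under about 10 N and stays where it was pushed, so all four together would take over 40 N.
- cushion3 (a joint): How far (m) the rubber cushion at the box's +x -y corner has been pressed down: 0 = up, 0.008 = fully down. It slides down under about 10 N and stays where it was pushed, so all four together would take over 40 N.
- mallet: Bystander: wooden carving mallet standing on its head, 225 mm tall. Origin: underside centre.
- paintbrush: Bystander: flat paintbrush lying on the bench. Origin: underside centre.
- sanding_block: Bystander: cork sanding block 110 x 60 x 33 mm. Origin: underside centre.
There are look-alikes about, which are no part of the job. What is shaped like the blank1 but orange is not meant.

How it is judged:
On the way, in this order (a step that is already met when the one before it is completed fails the run):
1. all blanks lie in the box (x of blank0 in the frame of drybox between -0.09 and 0.09 m and y of blank0 in the frame of drybox between -0.08 and 0.08 m and z of each of blank0, blank1, blank2, blank3 in the frame of drybox below 0.04 m and x of blank1 in the frame of drybox between -0.09 and 0.09 m and y of blank1 in the frame of drybox between -0.08 and 0.08 m and x of blank2 in the frame of drybox between -0.09 and 0.09 m and y of blank2 in the frame of drybox between -0.08 and 0.08 m and x of blank3 in the frame of drybox between -0.09 and 0.09 m and y of blank3 in the frame of drybox between -0.08 and 0.08 m), for 0.2 s.
2. the lid lies on the box, its plug in the mouth (x of lid in the frame of drybox between -0.01 and 0.01 m and y of lid in the frame of drybox between -0.01 and 0.01 m and z of lid in the frame of drybox below 0.064 m and angle between lid's own z axis and vertical below 0.06 rad), for 0.2 s.
3. one corner goes down while the opposite corner is still up (((value of joint cushion0 above 0.003 m and value of joint cushion2 below 0.0015 m) or (value of joint cushion0 above 0.0055 m and value of joint cushion2 below 0.004 m) or (value of joint cushion1 above 0.003 m and value of joint cushion3 below 0.0015 m) or (value of joint cushion1 above 0.0055 m and value of joint cushion3 below 0.004 m) or (value of joint cushion2 above 0.003 m and value of joint cushion0 below 0.0015 m) or (value of joint cushion2 above 0.0055 m and value of joint cushion0 below 0.004 m) or (value of joint cushion3 above 0.003 m and value of joint cushion1 below 0.0015 m) or (value of joint cushion3 above 0.0055 m and value of joint cushion1 below 0.004 m))), for 0.1 s.
4. all four corners are down and the lid is flat (value of joint each of cushion0, cushion1, cushion2, cushion3 above 0.006 m and x of lid in the frame of drybox between -0.01 and 0.01 m and y of lid in the frame of drybox between -0.01 and 0.01 m and z of lid in the frame of drybox below 0.0535 m and angle between lid's own z axis and vertical below 0.02 rad), for 0.2 s.
5. the vent's notch faces the mark (value of joint vent between -0.14 and 0.14 rad), for 0.2 s.
At the end, for the whole second after the job is handed in: Every blank lies inside the box; the lid is centred on the box within 10 mm, flat within 0.02 rad, its origin less than 53.5 mm above the box's underside and every corner cushion pressed at least 6 of its 8 mm; the vent's notch faces the mark within 0.14 rad (8 degrees); all at rest (all of step 1 and all of step 4 and all of step 5 and linear speed of lid below 0.01 m/s and velocity of joint vent below 0.05 rad/s); the robot touches nothing.
It fails at once if the mallet is moved more than 30 mm (distance of mallet from where it was at the start of the episode above 0.03 m).
It fails at once if the paintbrush is moved more than 30 mm (distance of paintbrush from where it was at the start of the episode above 0.03 m).
It fails at once if the sanding block is moved more than 30 mm (distance of sanding_block from where it was at the start of the episode above 0.03 m).
Of blank0, blank1, blank2, blank3 only 3 to 4 are there at a start; the rules pass over those that are not, and their reading is None.
At some moment in a run one of blank0, blank1, blank2, blank3 may be knocked a few centimetres aside while the robot is not near it.
Once in a run the grip may slacken for a moment while it holds something.
It also fails if it takes over 192 s, if anything falls off the work surface, if the arm or the gripper's body presses on something with over 40 N, if the wrist force passes 120 N, or if a joint passes its speed limit or range.

ROBOT

A 6-joint arm with a two-finger parallel gripper is mounted at the origin on the work surface. World frame = base frame: x ahead of the robot, y to its left, z up, the work surface at z = 0. Lengths are in m, angles in rad, forces in N, time in s.
With the tool pointing down it reaches from about 0.275 to 0.85 m from the base axis. Payload 5.2 kg.
Tool frame: the origin (TCP) lies at the very end of the fingers, on their centre line; the grasp point (between the pads) lies 19 mm behind it; z points along the fingers, y is the line along which they close (so a half turn about z gives the same grasp; the last joint's range is limited). The gripper opens to 85 mm and grips with 20 to 120 N. Pads are 22 mm wide; open, the fingers measure 114 mm over their backs; the gripper's body (76 mm by 85 mm) begins 54 mm behind the grasp point. The pads swing forward as they close: fully open they stand 13 mm farther back than shut.
Start: joints at [-1.388, 0.259, 1.535, -0, 1.348, -0.203], TCP at [0.207, -0.51, 0.231] pointing down, gripper open.
Joint ranges: [-3.14, 3.14], [-0.91, 2.08], [0.19, 2.58], [-1.22, 4.36], [0.22, 2.71], [-3.12, 3.12]. Speed limits (rad/s): [2.57, 2.57, 3.14, 3.14, 3.14, 3.14].

INTERFACE

Orientations are given as [roll, pitch, yaw] about the fixed x, y, z axes, in that order (R = Rz(yaw) Ry(pitch) Rx(roll)).
In Python, from rig import * gives the robot as it stands.
- The arm moves only by the tool move_arm, never from a script. Its arguments are lists of equal length, an entry for each row: "hand": the closure, from -1 (fully open) to 1 (shut), so that 0 is half open; "offset": the shift along the world's x, y, z in m, a list of three; "twist": the turn about the world's z in degrees. A call has exactly 8 rows; each row is the pose to reach, as a shift and turn from the pose commanded when the call began; what a row does not reach only later rows make up. A row lasts 1/8 s, in which the tool goes at most 62.5 mm and 10.7 degrees, less where a joint would pass 70% of its speed; a pose out of reach is approached as far as the arm can. A call with a gripper value outside its range is refused whole. The fingers move at their own pace and stop on an object; "force" is the grip in N (left out, the last holds). Time passes only in rows, so rows that repeat a pose let the fingers close, or fill a call up. It gives the time, the measured TCP pose, the force, the opening and the grip force at its end, in the units of the state.
- get_obs(): the state, without advancing time (a new reading comes with each control period).
- read_camera(name): name is "scene" or "top" or "wrist"; returns the picture (384x512x3 uint8, red, green, blue); there is no depth.
- calibration(name): a dict with "vertical_fov" (degrees; the focal length in pixels is half the picture's height over the tangent of half this angle, whatever the lens; pixels are square), "cx", "cy" (the principal point, pixels), "world_from_camera" (4x4, takes a point from camera to world coordinates); the wrist camera has in their place "T_tool_cam" (4x4, takes a point from camera to tool coordinates, whose origin is the TCP and whose axes are the flange's). Camera axes: x right, y up, looking along -z (the intrinsics and any distortion apply to the point x, -y, -z); pixel columns grow to the right and rows downward; lengths in m; the calibration is good to about 2 mm. A picture is of the moment at which its call begins: read the wrist's pose just before it. calibration takes no time and is no camera call.
- job_done(): hands the job in; it is judged then, once.
The state is a dict: "time": time; "qpos": joint angles; "joint_velocities": joint speeds; "joint_efforts": joint torques, N m; "tool_pos": TCP position; "ee_rot": TCP orientation; "force": force on the tool from outside, world axes, zero at the start; "moment": the same for the moment, N m; "gripper_width": finger opening in m; "grip_force": force on a finger pad.
Only numpy, scipy, OpenCV 4.12 (cv2) and the standard library are available. Lean on these libraries where they do the work, as an engineer would, in place of code of your own. Each camera call takes 0.05 s, during which the arm holds its last target. There are 200 camera calls.

## Working session

There is one attempt and no reset: what is moved stays moved. The work goes in short steps, Python scripts to look and compute and a tool call to move; the robot and the scene stay as the last step left them, time stands still between calls to the robot, and variables do not carry over. Pictures are saved under pics/ and viewed, at most 14 in all, crops included, and the job is handed in when it is done.

Besides the shell and the picture viewer there is one more tool, called after ">>>" as name([rows], argument=value, ...), one row to a line, values as JSON. move_arm: Moves the arm, as the interface text tells. Its arguments: {"type":"object","properties":{"hand":{"type":"array","items":{"type":"number"}},"offset":{"type":"array","items":{"type":"array","items":{"type":"number"}}},"twist":{"type":"array","items":{"type":"number"}},"force":{"type":"number"}},"required":["hand","offset","twist"]}

```bash
ls; mkdir -p pics; python3 - <<'E'
from rig import *
import cv2
o=get_obs(); print({k:np.round(v,3) if not isinstance(v,dict) else v for k,v in o.items()} if 'np' in globals() else o)
for n in ('scene','top','wrist'):
    im=read_camera(n); cv2.imwrite(f'pics/{n}0.png',im[:,:,::-1]); print(n,calibration(n))
a=cv2.imread('pics/top0.png'); cv2.imwrite('pics/top0b.png',cv2.resize(a,(800,600),interpolation=cv2.INTER_CUBIC))
E
```

```text
pics
{'time': 0.0, 'qpos': array([-1.38775209e+00,  2.59352300e-01,  1.53607660e+00,  2.47020418e-05,
        1.34799345e+00, -2.02785357e-01]), 'joint_velocities': array([-0.00201394,  0.00063409,  0.00135425,  0.00096175, -0.00046378,
        0.00084948]), 'joint_efforts': array([-1.85972232e-03, -4.46040380e+01, -2.90569228e+01, -4.76800415e-04,
        1.17555345e-02, -1.74584221e-05]), 'tool_pos': array([ 0.20692104, -0.50903075,  0.23047229]), 'ee_rot': array([-3.13980530e+00, -3.92084497e-04,  3.85823767e-01]), 'force': array([0.75461176, 0.22905725, 0.76265372]), 'moment': array([-0.09540116,  0.03412571,  0.00805799]), 'grip_force': 0.0, 'gripper_width': 0.08526100835820245}
scene {'vertical_fov': 43.655396786179864, 'cx': 263.1824714974318, 'cy': 193.92001437990032, 'world_from_camera': array([[ 0.80334062, -0.37661436,  0.46130844,  1.16837183],
       [ 0.59529974,  0.48679742, -0.63925464, -0.94695862],
       [ 0.01618872,  0.78815601,  0.61526257,  0.96771694],
       [ 0.        ,  0.        ,  0.        ,  1.        ]])}
top {'vertical_fov': 49.811132778771544, 'cx': 251.38319684575004, 'cy': 189.90945613395323, 'world_from_camera': array([[ 0.00353507,  0.99733488, -0.07287412,  0.43508376],
       [-0.99999034,  0.003716  ,  0.00234741, -0.05486421],
       [ 0.00261195,  0.07286512,  0.99733838,  1.52639046],
       [ 0.        ,  0.        ,  0.        ,  1.        ]])}
wrist {'vertical_fov': 70.46768381209917, 'cx': 255.87379244986147, 'cy': 188.64553239016288, 'T_tool_cam': array([[ 9.85977169e-05,  9.65543265e-01,  2.60242568e-01,
         6.53592753e-02],
       [ 9.99999966e-01, -1.58184165e-04,  2.08021085e-04,
        -5.50612442e-04],
       [ 2.42019611e-04,  2.60242538e-01, -9.65543247e-01,
        -1.43188041e-01],
       [ 0.00000000e+00,  0.00000000e+00,  0.00000000e+00,
         1.00000000e+00]])}
```

View pics/top0b.png

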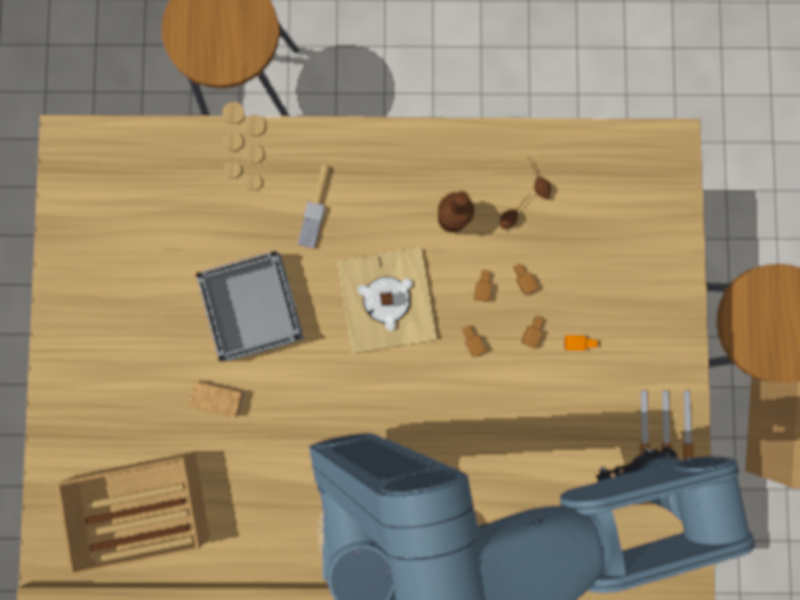

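View pics/scene0.png

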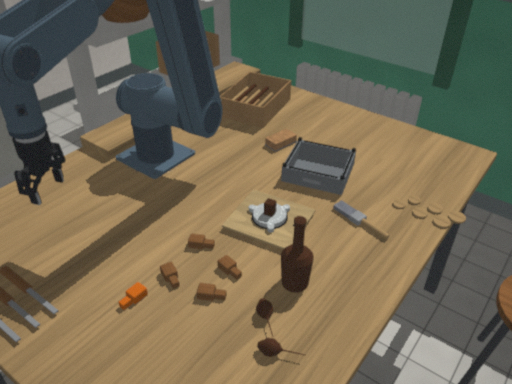

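The top view (800x600) shows these objects:
- **Brown blanks:** four, at (484,286), (527,279), (475,341) and (535,332).
- **Look-alikes:** the orange one at (580,343), and dark spoons at (509,218) and (543,187). I rule these out.
- **Box and lid:** box at (250,306), lid at (388,300) with the mark at (380,262).
- **Bystanders:** mallet (456,211), brush (315,205), sanding block (217,398).

```bash
cat > h.py <<'E'
from rig import *
import numpy as np, cv2
from scipy.spatial.transform import Rotation as R
def cam(name,obs=None):
    c=calibration(name); f=192/np.tan(np.radians(c['vertical_fov'])/2)
    if name=='wrist':
        o=obs or get_obs(); T=np.eye(4); T[:3,:3]=R.from_euler('xyz',o['ee_rot']).as_matrix(); T[:3,3]=o['tool_pos']; M=T@c['T_tool_cam']
    else: M=c['world_from_camera']
    return f,c['cx'],c['cy'],M
def ray(K,px,z):
    f,cx,cy,M=K; px=np.atleast_2d(np.float64(px))
    d=np.c_[(px[:,0]-cx)/f,-(px[:,1]-cy)/f,-np.ones(len(px))]@M[:3,:3].T
    o=M[:3,3]; return o+d*((z-o[2])/d[:,2])[:,None]
def proj(K,p):
    f,cx,cy,M=K; q=(np.atleast_2d(p)-M[:3,3])@M[:3,:3]
    return np.c_[cx-f*q[:,0]/q[:,2],cy+f*q[:,1]/q[:,2]]
def snap(name,fn=None):
    o=get_obs(); im=read_camera(name); K=cam(name,o)
    if fn: cv2.imwrite('pics/'+fn,im[:,:,::-1])
    return im,K
def brown(im):
    h=cv2.cvtColor(im,cv2.COLOR_RGB2HSV); return h
def blobs(mask,amin):
    cs,_=cv2.findContours(mask.astype(np.uint8),cv2.RETR_EXTERNAL,cv2.CHAIN_APPROX_NONE)
    return [c for c in cs if cv2.contourArea(c)>amin]
E
python3 - <<'E'
from h import *
im=cv2.imread('pics/top0.png')[:,:,::-1].copy(); K=cam('top'); h=cv2.cvtColor(im,cv2.COLOR_RGB2HSV)
for n,x,y in [('blank',484,290),('blank',535,335),('orange',576,343),('bench',440,400),('lidplate',365,270),('disc',380,312),('mark',380,262),('boxfloor',260,300),('rim',300,320),('mallet',450,211)]:
    print(n,h[int(y/1.5625),int(x/1.5625)],ray(K,[x/1.5625,y/1.5625],0.02)[0].round(3))
crop=im[145:245,110:400]; cv2.imwrite('pics/crop0.png',cv2.resize(crop[:,:,::-1],None,fx=2.7,fy=2.7,interpolation=cv2.INTER_CUBIC))
E
```

```text
blank [ 16 164 157] [ 0.562 -0.272  0.02 ]
blank [ 16 163 156] [ 0.457 -0.39   0.02 ]
orange [ 17 255 221] [ 0.439 -0.485  0.02 ]
bench [ 20 111 183] [ 0.306 -0.168  0.02 ]
lidplate [ 21  95 190] [0.608 0.007 0.02 ]
disc [ 80   4 208] [ 0.509 -0.029  0.02 ]
mark [ 20  98 146] [ 0.627 -0.028  0.02 ]
boxfloor [105  14 147] [0.536 0.252 0.02 ]
rim [ 18 108 113] [0.49  0.158 0.02 ]
mallet [ 12 159 106] [ 0.749 -0.193  0.02 ]
```

View pics/crop0.png

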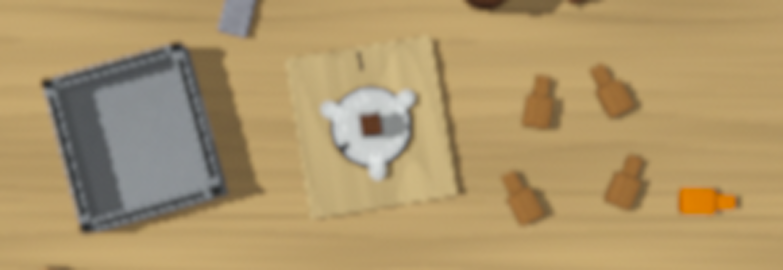

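The crop confirms my choice: four brown blanks at crop px (541,103), (613,93), (524,198) and (628,183), with orange excluded at (705,201). The mark is at (360,61). The lobes are at (328,109), (408,97) and (377,172), and the notch at (342,148), so the vent is at about +117°. Next I move the wrist camera over the blanks.

>>> move_arm([
  [0.04, 0.03, 0.0],
  [0.09, 0.06, 0.01],
  [0.14, 0.09, 0.02],
  [0.19, 0.12, 0.02],
  [0.24, 0.15, 0.02],
  [0.29, 0.18, 0.02],
  [0.3, 0.18, 0.02],
  [0.3, 0.18, 0.02],
], hand=[-0.3, -0.3, -0.3, -0.3, -0.3, -0.3, -0.3, -0.3], twist=[-4, -8, -12, -16, -20, -22, -22, -22], force=40)

```text
time: 1.15
tool_pos: [0.5071, -0.3294, 0.2507]
ee_rot: [-3.141, 0.001, 0.004]
force: [0.3, -0.4, -1.6]
gripper_width: 0.0554
grip_force: 0.0
```

```bash
cat >> h.py <<'E'
def blanks(im,K,zt=0.028,amin=150):
    """brown blank tops: mask -> (origin xy, axis angle, contour area). Uses block top plane for centroid."""
    h=cv2.cvtColor(im,cv2.COLOR_RGB2HSV); H,S,V=[h[...,i].astype(int) for i in range(3)]
    m=(H>=11)&(H<=18)&(S>=135)&(S<=215)&(V>=90)&(V<200)
    m=cv2.morphologyEx(m.astype(np.uint8),cv2.MORPH_OPEN,np.ones((3,3)))
    out=[]
    for c in blobs(m,amin):
        p=ray(K,c[:,0,:],zt)[:,:2].astype(np.float32)
        r=cv2.minAreaRect((p*1000).astype(np.float32)); b=cv2.boxPoints(r); 
        fill=np.zeros(m.shape,np.uint8); cv2.drawContours(fill,[c],-1,1,-1)
        ys,xs=np.nonzero(fill); P=ray(K,np.c_[xs,ys],zt)[:,:2]
        mu=P.mean(0); w,v=np.linalg.eigh(np.cov(P.T)); ax=v[:,1]; t=(P-mu)@ax
        if abs(t.max())>abs(t.min()): pass
        else: ax=-ax; t=-t
        out.append(dict(px=c[:,0,:].mean(0).round(0),mu=mu.round(4),ang=round(np.degrees(np.arctan2(ax[1],ax[0])),1),rect=np.round(r[1],1),tr=np.round([t.min(),t.max()],4),org=(mu+ax*(t.min()+.022)).round(4)))
    return out
E
python3 - <<'E'
from h import *
print(get_obs()['tool_pos'],get_obs()['ee_rot'])
im,K=snap('wrist','w1.png')
for b in blanks(im,K): print(b)
E
```

```text
[ 0.50711896 -0.32942685  0.25068164] [-3.14131100e+00  1.12873550e-03  3.55135399e-03]
{'px': array([364., 204.]), 'mu': array([ 0.4532, -0.4794]), 'ang': np.float64(-89.3), 'rect': array([34.4, 70.6]), 'tr': array([-0.028 ,  0.0426]), 'org': array([ 0.4531, -0.4734])}
```

View pics/w1.png

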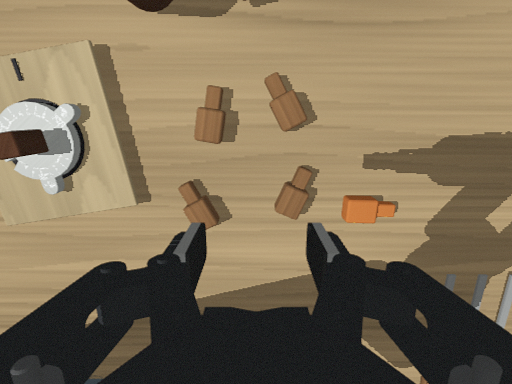

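The wrist view shows the blanks at px (210,115), (286,101), (199,205) and (295,192). The orange one is at (365,209), and the lid is on the left with its mark at (17,70).

```bash
python3 - <<'E'
from h import *
im=cv2.imread('pics/w1.png')[:,:,::-1].copy(); h=cv2.cvtColor(im,cv2.COLOR_RGB2HSV)
for n,x,y in [('top',210,120),('stub',214,96),('top',290,108),('top',203,210),('top',292,198),('side',296,129),('side',209,140),('orange',358,205),('bench',250,160),('shadow',232,125),('post',20,143)]: print(n,h[y-1:y+2,x-1:x+2].reshape(-1,3).mean(0).round())
z=im[60:235,170:320]; cv2.imwrite('pics/w1z.png',cv2.resize(z[:,:,::-1],None,fx=3.4,fy=3.4,interpolation=cv2.INTER_CUBIC))
E
```

```text
top [ 15. 129. 149.]
stub [ 15. 129. 145.]
top [ 15. 127. 145.]
top [ 14. 129. 138.]
top [ 15. 129. 136.]
side [ 18.  97. 109.]
side [ 14. 128. 140.]
orange [ 13. 171. 204.]
bench [ 18.  91. 162.]
shadow [ 18.  98. 106.]
post [ 10. 125.  48.]
```

View pics/w1z.png

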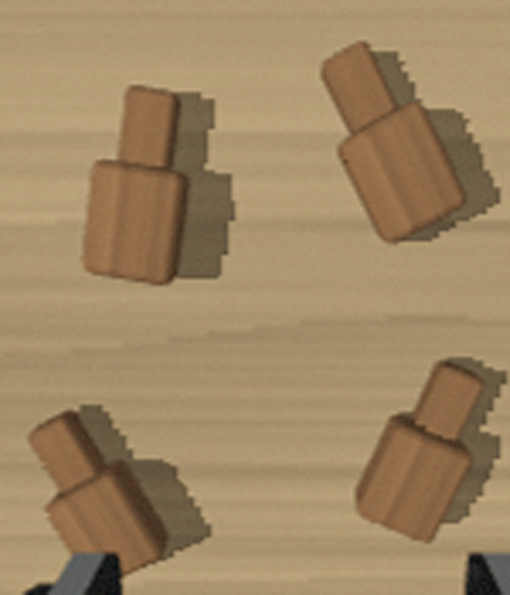

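```bash
cat >> h.py <<'E'
def blanks(im,K,z0=0.0,amin=150,sat=112):
    h=cv2.cvtColor(im,cv2.COLOR_RGB2HSV); H,S,V=[h[...,i].astype(int) for i in range(3)]
    m=(H>=11)&(H<=17)&(S>=sat)&(S<=150+(sat>115)*60)&(V>=85)&(V<190)
    m=cv2.morphologyEx(m.astype(np.uint8),cv2.MORPH_OPEN,np.ones((3,3)))
    out=[]
    for c in blobs(m,amin):
        fill=np.zeros(m.shape,np.uint8); cv2.drawContours(fill,[c],-1,1,-1)
        ys,xs=np.nonzero(fill); P=ray(K,np.c_[xs,ys],z0+.013)[:,:2]; mu=P.mean(0)
        q=cv2.boxPoints(cv2.minAreaRect((P*1000).astype(np.float32)))/1000
        e=q[1]-q[0],q[2]-q[1]; n=[np.linalg.norm(v) for v in e]; i=int(n[1]>n[0]); ax=e[i]/n[i]; ctr=q.mean(0)
        if (mu-ctr)@ax>0: ax=-ax
        out.append(dict(px=c[:,0,:].mean(0).round(0),org=(ctr-ax*.0145).round(4),ang=round(float(np.degrees(np.arctan2(ax[1],ax[0]))),1),L=round(max(n)*1000),W=round(min(n)*1000)))
    return out
E
python3 - <<'E'
from h import *
o=get_obs(); im=cv2.imread('pics/w1.png')[:,:,::-1].copy(); K=cam('wrist',o)
for b in blanks(im,K): print(b)
# top camera: box cushions, lid, mark, notch
im=cv2.imread('pics/top0.png')[:,:,::-1].copy(); Kt=cam('top')
for b in blanks(im,Kt,amin=40,sat=135): print('top',b)
g=lambda x,y:(110+x/2.7,145+y/2.7)
B=ray(Kt,[g(47,85),g(177,47),g(217,191),g(87,227)],.07)[:,:2]; print('box',B.round(3),B.mean(0),[np.linalg.norm(B[i]-B[i-1]).round(3) for i in range(4)])
L=ray(Kt,[g(287,60),g(435,38),g(463,195),g(315,218)],.02)[:,:2]; print('lid',L.round(3),L.mean(0),[np.linalg.norm(L[i]-L[i-1]).round(3) for i in range(4)])
# colour based box: grey low-sat blob
h=cv2.cvtColor(im,cv2.COLOR_RGB2HSV); m=(h[...,1]<60); m[:150]=0; m[260:]=0; m[:, 215:]=0; 
for c in blobs(m,300): r=cv2.minAreaRect(ray(Kt,c[:,0],.06)[:,:2].astype(np.float32)*1000); print('boxblob',r)
E
```

```text
{'px': array([196., 207.]), 'org': array([ 0.4274, -0.2455], dtype=float32), 'ang': 27.9, 'L': 77, 'W': 36}
{'px': array([294., 192.]), 'org': array([ 0.4496, -0.3806], dtype=float32), 'ang': -24.1, 'L': 75, 'W': 41}
{'px': array([210., 115.]), 'org': array([ 0.5583, -0.2645], dtype=float32), 'ang': -9.0, 'L': 74, 'W': 36}
{'px': array([284., 102.]), 'org': array([ 0.5773, -0.3727], dtype=float32), 'ang': 28.3, 'L': 75, 'W': 37}
top {'px': array([ 88., 344.]), 'org': array([-0.0099,  0.5363], dtype=float32), 'ang': -77.9, 'L': 218, 'W': 18}
top {'px': array([ 86., 327.]), 'org': array([0.0494, 0.5457], dtype=float32), 'ang': -78.7, 'L': 219, 'W': 18}
top {'px': array([303., 218.]), 'org': array([ 0.4316, -0.2523], dtype=float32), 'ang': 26.5, 'L': 71, 'W': 38}
top {'px': array([341., 212.]), 'org': array([ 0.4537, -0.3839], dtype=float32), 'ang': -27.1, 'L': 71, 'W': 39}
top {'px': array([309., 183.]), 'org': array([ 0.5594, -0.27  ], dtype=float32), 'ang': -0.4, 'L': 70, 'W': 37}
top {'px': array([491., 207.]), 'org': array([ 0.473 , -0.9177], dtype=float32), 'ang': -2.4, 'L': 276, 
[... 319 characters left out ...]
g': 179.3, 'L': 45, 'W': 30}
top {'px': array([141.,  23.]), 'org': array([1.1593, 0.3757], dtype=float32), 'ang': -89.7, 'L': 280, 'W': 214}
box [[0.587 0.38 ]
 [0.638 0.211]
 [0.45  0.156]
 [0.402 0.324]] [0.51948311 0.26773402] [np.float64(0.193), np.float64(0.177), np.float64(0.197), np.float64(0.175)]
lid [[ 0.628  0.071]
 [ 0.659 -0.13 ]
 [ 0.446 -0.168]
 [ 0.414  0.031]] [ 0.53687459 -0.04932623] [np.float64(0.217), np.float64(0.203), np.float64(0.216), np.float64(0.202)]
boxblob ((520.936767578125, 267.5614013671875), (213.78660583496094, 198.78268432617188), 16.233617782592773)
boxblob ((489.4429626464844, 794.9244384765625), (388.6710510253906, 74.9063949584961), 2.523871660232544)
```

>>> move_arm([
  [0.026, 0.032, -0.04],
  [0.052, 0.064, -0.09],
  [0.052, 0.064, -0.14],
  [0.052, 0.064, -0.19],
  [0.052, 0.064, -0.225],
  [0.052, 0.064, -0.247],
  [0.052, 0.064, -0.247],
  [0.052, 0.064, -0.247],
], hand=[-0.35, -0.35, -0.35, -0.35, -0.35, -0.35, -0.35, -0.35], twist=[-4, -7, -7, -7, -7, -7, -7, -7], force=50)

```text
time: 2.2
tool_pos: [0.5589, -0.267, 0.0055]
ee_rot: [3.141, -0.001, -0.122]
force: [-0.1, -0.1, -0.4]
gripper_width: 0.0574
grip_force: 0.0
```

>>> move_arm([
  [0, 0, 0],
  [0, 0, 0],
  [0, 0, 0],
  [0, 0, 0],
  [0, 0, 0.02],
  [0, 0, 0.06],
  [0, 0, 0.1],
  [0, 0, 0.14],
], hand=[1, 1, 1, 1, 1, 1, 1, 1], twist=[0, 0, 0, 0, 0, 0, 0, 0], force=50)

```text
time: 3.2
tool_pos: [0.5589, -0.2653, 0.1459]
ee_rot: [3.142, -0.0, -0.12]
force: [-0.3, -0.9, -0.6]
gripper_width: 0.0353
grip_force: 49.3
```

>>> move_arm([
  [-0.016, 0.058, 0.02],
  [-0.032, 0.116, 0.04],
  [-0.048, 0.174, 0.06],
  [-0.064, 0.232, 0.08],
  [-0.08, 0.29, 0.1],
  [-0.096, 0.348, 0.12],
  [-0.112, 0.406, 0.14],
  [-0.129, 0.466, 0.156],
], hand=[1, 1, 1, 1, 1, 1, 1, 1], twist=[3, 6, 9, 12, 15, 18, 21, 23.5])

```text
time: 4.2
tool_pos: [0.4313, 0.1946, 0.2996]
ee_rot: [3.141, -0.002, 0.291]
force: [0.3, -0.1, -1.5]
gripper_width: 0.0354
grip_force: 49.4
```

```bash
python3 - <<'E'
from h import *
o=get_obs(); print(o['tool_pos'],o['ee_rot'],np.abs(o['joint_velocities']).max())
im,K=snap('wrist','w2.png')
imt,Kt=snap('top','t2.png')
for b in blanks(imt,Kt,amin=40,sat=135):
    if b['L']<85: print('top',b)
E
```

```text
[0.43126803 0.19458475 0.29959007] [ 3.14140806e+00 -1.91858396e-03  2.91330114e-01] 1.0453526025302007
top {'px': array([302., 218.]), 'org': array([ 0.4313, -0.2516], dtype=float32), 'ang': 26.5, 'L': 71, 'W': 36}
top {'px': array([341., 213.]), 'org': array([ 0.453 , -0.3817], dtype=float32), 'ang': -27.2, 'L': 74, 'W': 42}
top {'px': array([336., 179.]), 'org': array([ 0.5792, -0.3752], dtype=float32), 'ang': 26.0, 'L': 72, 'W': 40}
top {'px': array([289., 133.]), 'org': array([ 0.7723, -0.2009], dtype=float32), 'ang': 179.9, 'L': 75, 'W': 67}
top {'px': array([346., 120.]), 'org': array([ 0.8221, -0.4091], dtype=float32), 'ang': -179.8, 'L': 45, 'W': 30}
```

View pics/w2.png

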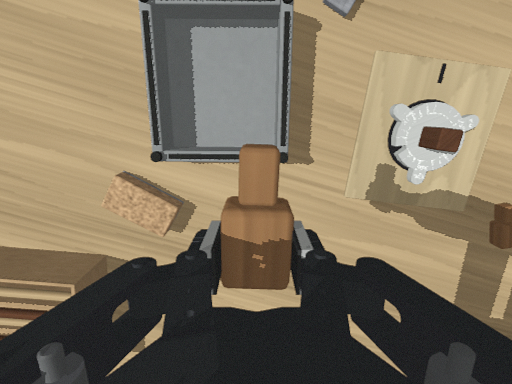

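The wrist view shows the box with its near cushions at (157,156) and (284,156). The lid is on the right with its mark at (441,73), and the blank is held straight with its stub forward.

```bash
python3 - <<'E'
from h import *
import json
o=dict(tool_pos=[0.43126803,0.19458475,0.29959007],ee_rot=[3.14140806,-.00191858,.29133])
K=cam('wrist',o)
a,b=ray(K,[(157,156),(284,156)],.07)[:,:2]; v=a-b; th=np.arctan2(v[1],v[0])-np.pi/2
print('near cushions',a,b,np.linalg.norm(v),np.degrees(th)); print('box centre',(a+b)/2+.098*np.array([np.cos(th),np.sin(th)]))
m=ray(K,[(441,73)],.02)[0]; L=ray(K,[(378,50),(347,196),(470,212)],.02)[:,:2]; print('mark',m,L)
e=L[0]-L[1]; print('lid edge',np.linalg.norm(e),np.degrees(np.arctan2(e[1],e[0])))
E
```

```text
near cushions [0.40331142 0.32879719] [0.45351522 0.16143416] 0.17473066406403798 16.697638603767054
box centre [0.52228109 0.27327314]
mark [ 0.62774995 -0.02535333  0.02      ] [[ 0.62958224  0.0739676 ]
 [ 0.4156961   0.03616185]
 [ 0.44829268 -0.16821129]]
lid edge 0.21720164748345003 10.02386161107146
```

>>> move_arm([
  [0.04, 0.04, -0.03],
  [0.08, 0.08, -0.06],
  [0.11, 0.114, -0.1],
  [0.11, 0.114, -0.15],
  [0.11, 0.114, -0.2],
  [0.11, 0.114, -0.245],
  [0.11, 0.114, -0.275],
  [0.11, 0.114, -0.286],
], hand=[1, 1, 1, 1, 1, 1, 1, 1], twist=[0, 0, 0, 0, 0, 0, 0, 0])

```text
time: 5.3
tool_pos: [0.5409, 0.3056, 0.0126]
ee_rot: [3.141, 0.004, 0.289]
force: [-15.2, -8.5, 46.9]
gripper_width: 0.0353
grip_force: 51.1
```

>>> move_arm([
  [0, 0, 0],
  [0, 0, 0],
  [0, 0, 0],
  [0, 0, 0.02],
  [0, 0, 0.07],
  [0, 0, 0.13],
  [-0.015, -0.05, 0.16],
  [-0.03, -0.1, 0.18],
], hand=[1, -0.1, -0.1, -0.1, -0.1, -0.1, -0.1, -0.1], twist=[0, 0, 0, 0, 0, 0, 0, 0])

```text
time: 6.3
tool_pos: [0.5125, 0.2062, 0.1945]
ee_rot: [3.141, -0.004, 0.291]
force: [1.4, -0.7, 0.3]
gripper_width: 0.0473
grip_force: 0.0
```

>>> move_arm([
  [-0.015, -0.06, 0.005],
  [-0.03, -0.12, 0.01],
  [-0.045, -0.18, 0.01],
  [-0.06, -0.24, 0.02],
  [-0.075, -0.3, 0.02],
  [-0.09, -0.36, 0.02],
  [-0.105, -0.42, 0.02],
  [-0.12, -0.46, 0.02],
], hand=[-0.1, -0.1, -0.1, -0.1, -0.35, -0.35, -0.35, -0.35], twist=[1, 2, 4, 5, 6, 8, 9, 10])

```text
time: 7.3
tool_pos: [0.3913, -0.2559, 0.2126]
ee_rot: [3.14, -0.0, 0.463]
force: [0.5, -0.4, -0.8]
gripper_width: 0.0577
grip_force: 0.0
```

```bash
python3 - <<'E'
from h import *
o=get_obs(); print(o['tool_pos'],o['ee_rot'],np.abs(o['joint_velocities']).max())
im,K=snap('wrist','w3.png')
for b in blanks(im,K): print(b)
imt,Kt=snap('top','t3.png')
for b in blanks(imt,Kt,amin=40,sat=135):
    if b['L']<85: print('top',b)
E
```

```text
[ 0.39131464 -0.25589716  0.21262807] [ 3.14020378e+00 -1.21657066e-04  4.63245381e-01] 0.814659703697286
{'px': array([373., 163.]), 'org': array([ 0.4523, -0.3812], dtype=float32), 'ang': -23.2, 'L': 75, 'W': 44}
{'px': array([266., 127.]), 'org': array([ 0.4307, -0.2492], dtype=float32), 'ang': 27.9, 'L': 75, 'W': 36}
{'px': array([418.,  58.]), 'org': array([ 0.5799, -0.3719], dtype=float32), 'ang': 28.6, 'L': 73, 'W': 47}
top {'px': array([303., 218.]), 'org': array([ 0.4327, -0.2527], dtype=float32), 'ang': 26.5, 'L': 73, 'W': 36}
top {'px': array([344., 209.]), 'org': array([ 0.4901, -0.3966], dtype=float32), 'ang': 172.9, 'L': 49, 'W': 25}
top {'px': array([151., 187.]), 'org': array([0.5424, 0.3078], dtype=float32), 'ang': 1.3, 'L': 63, 'W': 33}
top {'px': array([336., 179.]), 'org': array([ 0.5792, -0.3752], dtype=float32), 'ang': 26.0, 'L': 72, 'W': 40}
top {'px': array([289., 133.]), 'org': array([ 0.7705, -0.2009], dtype=float32), 'ang': 179.9, 'L': 79, 'W': 67}
top {'px': array([347., 120.]), 'org': array([ 0.821 , -0.4066], dtype=float32), 'ang': -166.9, 'L': 49, 'W': 30}
```

```bash
python3 - <<'E'
from h import *
o=get_obs(); print(o['tool_pos'],np.degrees(o['ee_rot']),np.abs(o['joint_velocities']).max())
im,K=snap('wrist')
for b in blanks(im,K): print(b)
E
```

```text
[ 0.3909179  -0.25721727  0.21244859] [1.79892415e+02 5.21029729e-02 2.63482167e+01] 0.07472865240546908
{'px': array([373., 161.]), 'org': array([ 0.4524, -0.3813], dtype=float32), 'ang': -24.3, 'L': 75, 'W': 44}
{'px': array([264., 126.]), 'org': array([ 0.4308, -0.2491], dtype=float32), 'ang': 27.6, 'L': 75, 'W': 36}
{'px': array([417.,  56.]), 'org': array([ 0.58  , -0.3719], dtype=float32), 'ang': 29.1, 'L': 73, 'W': 47}
```

>>> move_arm([
  [0.04, 0.007, -0.04],
  [0.04, 0.007, -0.09],
  [0.04, 0.007, -0.14],
  [0.04, 0.007, -0.18],
  [0.04, 0.007, -0.2],
  [0.04, 0.007, -0.207],
  [0.04, 0.007, -0.207],
  [0.04, 0.007, -0.207],
], hand=[-0.35, -0.35, -0.35, -0.35, -0.35, -0.35, -0.35, 1], twist=[1, 1, 1, 1, 1, 1, 1, 1])

```text
time: 8.45
tool_pos: [0.433, -0.2465, 0.0063]
ee_rot: [3.14, -0.001, 0.482]
force: [-0.2, 0.2, -0.5]
gripper_width: 0.0406
grip_force: 0.0
```

>>> move_arm([
  [0, 0, 0],
  [0, 0, 0],
  [0, 0, 0],
  [0, 0, 0.02],
  [0, 0, 0.06],
  [0, 0, 0.1],
  [0, 0, 0.14],
  [0, 0, 0.14],
], hand=[1, 1, 1, 1, 1, 1, 1, 1], twist=[0, 0, 0, 0, 0, 0, 0, 0])

```text
time: 9.45
tool_pos: [0.4339, -0.2478, 0.1489]
ee_rot: [3.134, -0.003, 0.482]
force: [0.1, -0.0, -0.6]
gripper_width: 0.0351
grip_force: 56.5
```

>>> move_arm([
  [0.014, 0.056, 0],
  [0.028, 0.112, 0],
  [0.042, 0.168, 0],
  [0.056, 0.224, 0],
  [0.07, 0.28, 0],
  [0.084, 0.336, 0],
  [0.098, 0.392, 0],
  [0.112, 0.448, 0],
], hand=[1, 1, 1, 1, 1, 1, 1, 1], twist=[-1.5, -3, -4.5, -6, -7.5, -9, -10.5, -11])

```text
time: 10.45
tool_pos: [0.5437, 0.2035, 0.1441]
ee_rot: [3.142, 0.002, 0.289]
force: [1.2, -0.1, -1.0]
gripper_width: 0.0349
grip_force: 56.4
```

>>> move_arm([
  [0.015, 0.043, -0.01],
  [0.015, 0.043, -0.05],
  [0.015, 0.043, -0.09],
  [0.015, 0.043, -0.115],
  [0.015, 0.043, -0.128],
  [0.015, 0.043, -0.129],
  [0.015, 0.043, -0.129],
  [0.015, 0.043, -0.129],
], hand=[1, 1, 1, 1, 1, 1, -0.1, -0.1], twist=[0, 0, 0, 0, 0, 0, 0, 0])

```text
time: 11.45
tool_pos: [0.5592, 0.246, 0.017]
ee_rot: [-3.14, -0.001, 0.29]
force: [-2.5, 4.6, 1.7]
gripper_width: 0.0472
grip_force: 2.2
```

>>> move_arm([
  [0, 0, 0],
  [0, 0, 0.02],
  [0, 0, 0.07],
  [0, 0, 0.12],
  [-0.01, -0.055, 0.14],
  [-0.02, -0.11, 0.16],
  [-0.03, -0.17, 0.16],
  [-0.04, -0.23, 0.17],
], hand=[-0.1, -0.1, -0.1, -0.1, -0.1, -0.1, -0.35, -0.35], twist=[0, 0, 0, 0, 0, 0, 0, 0])

```text
time: 12.45
tool_pos: [0.5186, 0.013, 0.1867]
ee_rot: [3.141, -0.001, 0.29]
force: [0.8, -0.0, 0.7]
gripper_width: 0.0572
grip_force: 0.0
```

>>> move_arm([
  [-0.015, -0.056, 0],
  [-0.03, -0.112, 0.01],
  [-0.045, -0.168, 0.01],
  [-0.06, -0.224, 0.01],
  [-0.075, -0.28, 0.01],
  [-0.09, -0.336, 0.01],
  [-0.1, -0.392, 0.01],
  [-0.11, -0.4, 0.01],
], hand=[-0.35, -0.35, -0.35, -0.35, -0.35, -0.35, -0.35, -0.35], twist=[-5, -10, -15, -20, -25, -30, -35, -40])

```text
time: 13.45
tool_pos: [0.4082, -0.3895, 0.1964]
ee_rot: [3.14, -0.002, -0.415]
force: [-0.4, 0.9, -0.5]
gripper_width: 0.0578
grip_force: 0.0
```

```bash
python3 - <<'E'
from h import *
imt,Kt=snap('top','t4.png')
for b in blanks(imt,Kt,amin=40,sat=135):
    if b['L']<85: print('top',b['px'],b['org'],b['ang'])
o=get_obs(); print(o['tool_pos'],np.degrees(o['ee_rot']),np.abs(o['joint_velocities']).max())
im,K=snap('wrist')
for b in blanks(im,K): print(b)
E
```

```text
top [341. 212.] [ 0.4541 -0.3832] -27.1
top [151. 187.] [0.5424 0.3078] 1.3
top [168. 183.] [0.5574 0.2458] 1.0
top [336. 179.] [ 0.5792 -0.3752] 26.0
top [289. 133.] [ 0.7705 -0.2009] 179.9
top [346. 120.] [ 0.8207 -0.406 ] -165.0
[ 0.40718211 -0.38862577  0.19628066] [ 1.79907074e+02 -1.55427925e-02 -2.39557221e+01] 0.09823395755035508
{'px': array([505., 261.]), 'org': array([ 0.1675, -0.6447], dtype=float32), 'ang': 177.2, 'L': 96, 'W': 18}
{'px': array([233., 127.]), 'org': array([ 0.4525, -0.3789], dtype=float32), 'ang': -24.0, 'L': 73, 'W': 37}
{'px': array([166.,  26.]), 'org': array([ 0.58  , -0.3706], dtype=float32), 'ang': 28.2, 'L': 73, 'W': 37}
```

>>> move_arm([
  [0.0455, 0.01, -0.04],
  [0.0455, 0.01, -0.09],
  [0.0455, 0.01, -0.14],
  [0.0455, 0.01, -0.17],
  [0.0455, 0.01, -0.185],
  [0.0455, 0.01, -0.191],
  [0.0455, 0.01, -0.191],
  [0.0455, 0.01, -0.191],
], hand=[-0.35, -0.35, -0.35, -0.35, -0.35, -0.35, -0.35, 1], twist=[0, 0, 0, 0, 0, 0, 0, 0])

```text
time: 14.55
tool_pos: [0.4553, -0.3761, 0.0066]
ee_rot: [3.14, -0.002, -0.408]
force: [-0.5, -1.7, -0.1]
gripper_width: 0.0406
grip_force: 0.2
```

>>> move_arm([
  [0, 0, 0],
  [0, 0, 0],
  [0, 0, 0],
  [0, 0, 0.02],
  [0, 0, 0.06],
  [0, 0, 0.1],
  [0, 0, 0.14],
  [0, 0.05, 0.14],
], hand=[1, 1, 1, 1, 1, 1, 1, 1], twist=[0, 0, 0, 0, 0, 0, 0, 3])

```text
time: 15.55
tool_pos: [0.4567, -0.3295, 0.1495]
ee_rot: [3.136, -0.009, -0.358]
force: [0.2, 0.6, -1.9]
gripper_width: 0.0351
grip_force: 51.2
```

>>> move_arm([
  [0, 0.06, 0],
  [0, 0.12, 0],
  [0, 0.18, 0],
  [0, 0.24, 0],
  [0, 0.3, 0],
  [0, 0.36, 0],
  [0, 0.42, 0],
  [0, 0.48, 0],
], hand=[1, 1, 1, 1, 1, 1, 1, 1], twist=[4, 8, 12, 16, 20, 24, 28, 32])

```text
time: 16.55
tool_pos: [0.4545, 0.1567, 0.1458]
ee_rot: [3.141, -0.001, 0.205]
force: [0.6, -0.3, -0.8]
gripper_width: 0.0351
grip_force: 51.2
```

>>> move_arm([
  [0, 0.06, 0],
  [0, 0.12, 0],
  [0, 0.137, -0.02],
  [0, 0.137, -0.03],
  [0, 0.137, -0.03],
  [0, 0.137, -0.03],
  [0, 0.137, -0.03],
  [0, 0.137, -0.03],
], hand=[1, 1, 1, 1, 1, 1, 1, 1], twist=[4, 5.6, 5.6, 5.6, 5.6, 5.6, 5.6, 5.6])

```text
time: 17.55
tool_pos: [0.4551, 0.2914, 0.1158]
ee_rot: [-3.142, -0.001, 0.299]
force: [-0.7, -0.3, -0.8]
gripper_width: 0.0348
grip_force: 51.1
```

>>> move_arm([
  [-0.001, -0.002, -0.03],
  [-0.001, -0.002, -0.06],
  [-0.001, -0.002, -0.085],
  [-0.001, -0.002, -0.098],
  [-0.001, -0.002, -0.099],
  [-0.001, -0.002, -0.099],
  [-0.001, -0.002, -0.099],
  [-0.001, -0.002, -0.099],
], hand=[1, 1, 1, 1, 1, -0.1, -0.1, -0.1], twist=[0, 0, 0, 0, 0, 0, 0, 0])

```text
time: 18.55
tool_pos: [0.4541, 0.29, 0.017]
ee_rot: [-3.141, -0.001, 0.3]
force: [0.2, 0.0, -0.3]
gripper_width: 0.047
grip_force: 0.0
```

>>> move_arm([
  [0, 0, 0.02],
  [0, 0, 0.07],
  [0, 0, 0.12],
  [0.01, -0.055, 0.14],
  [0.02, -0.11, 0.16],
  [0.03, -0.17, 0.16],
  [0.04, -0.23, 0.17],
  [0.05, -0.29, 0.17],
], hand=[-0.1, -0.1, -0.1, -0.1, -0.1, -0.35, -0.35, -0.35], twist=[0, 0, 0, 0, 0, 0, 0, 0])

```text
time: 19.55
tool_pos: [0.5043, -0.0021, 0.1876]
ee_rot: [3.14, -0.003, 0.3]
force: [0.4, 0.3, -0.6]
gripper_width: 0.0575
grip_force: 0.0
```

>>> move_arm([
  [0.004, -0.058, 0],
  [0.008, -0.116, 0],
  [0.012, -0.174, 0.01],
  [0.016, -0.232, 0.01],
  [0.02, -0.29, 0.01],
  [0.024, -0.348, 0.01],
  [0.03, -0.38, 0.01],
  [0.03, -0.38, 0.01],
], hand=[-0.35, -0.35, -0.35, -0.35, -0.35, -0.35, -0.35, -0.35], twist=[2, 4, 6, 8, 10, 11, 11, 11])

```text
time: 20.55
tool_pos: [0.5332, -0.3829, 0.1957]
ee_rot: [3.141, 0.0, 0.489]
force: [0.9, 1.0, -0.0]
gripper_width: 0.0577
grip_force: 0.0
```

```bash
python3 - <<'E'
from h import *
imt,Kt=snap('top','t5.png')
for b in blanks(imt,Kt,amin=40,sat=135):
    if b['L']<85: print('top',b['px'],b['org'],b['ang'])
o=get_obs(); print(o['tool_pos'],np.degrees(o['ee_rot']),np.abs(o['joint_velocities']).max())
im,K=snap('wrist','w5.png')
for b in blanks(im,K): print(b)
E
```

```text
top [155. 212.] [0.451  0.2913] 1.2
top [151. 187.] [0.5424 0.3078] 1.3
top [168. 183.] [0.5574 0.2458] 1.0
top [336. 178.] [ 0.5792 -0.3752] 26.0
top [289. 133.] [ 0.7705 -0.2009] 179.9
top [347. 120.] [ 0.821  -0.4066] -166.9
[ 0.53321364 -0.38095735  0.19578714] [-1.79950547e+02 -1.17395024e-04  2.81044733e+01] 0.03330835067374672
{'px': array([506., 317.]), 'org': array([ 0.5212, -0.7813], dtype=float32), 'ang': -138.2, 'L': 54, 'W': 22}
{'px': array([267., 123.]), 'org': array([ 0.5782, -0.3716], dtype=float32), 'ang': 28.1, 'L': 73, 'W': 37}
```

>>> move_arm([
  [0.045, 0.01, -0.04],
  [0.045, 0.01, -0.09],
  [0.045, 0.01, -0.14],
  [0.045, 0.01, -0.17],
  [0.045, 0.01, -0.185],
  [0.045, 0.01, -0.191],
  [0.045, 0.01, -0.191],
  [0.045, 0.01, -0.191],
], hand=[-0.35, -0.35, -0.35, -0.35, -0.35, -0.35, -0.35, 1], twist=[0, 0, 0, 0, 0, 0, 0, 0])

```text
time: 21.65
tool_pos: [0.5795, -0.3709, 0.0069]
ee_rot: [3.139, -0.001, 0.492]
force: [-0.1, 0.1, 0.7]
gripper_width: 0.0407
grip_force: 0.0
```

>>> move_arm([
  [0, 0, 0],
  [0, 0, 0],
  [0, 0, 0],
  [0, 0, 0.02],
  [0, 0, 0.06],
  [0, 0, 0.1],
  [0, 0, 0.14],
  [-0.01, 0.056, 0.14],
], hand=[1, 1, 1, 1, 1, 1, 1, 1], twist=[0, 0, 0, 0, 0, 0, 0, -1])

```text
time: 22.65
tool_pos: [0.5711, -0.319, 0.1509]
ee_rot: [3.13, -0.004, 0.471]
force: [1.2, 1.2, -1.1]
gripper_width: 0.0348
grip_force: 51.5
```

>>> move_arm([
  [-0.01, 0.06, 0],
  [-0.02, 0.12, 0],
  [-0.03, 0.18, 0],
  [-0.04, 0.24, 0],
  [-0.05, 0.3, 0],
  [-0.06, 0.36, 0],
  [-0.07, 0.42, 0],
  [-0.08, 0.48, 0],
], hand=[1, 1, 1, 1, 1, 1, 1, 1], twist=[-2, -4, -6, -8, -10, -10.4, -10.4, -10.4])

```text
time: 23.65
tool_pos: [0.4883, 0.1676, 0.1466]
ee_rot: [3.141, -0.002, 0.293]
force: [1.4, 0.6, -0.5]
gripper_width: 0.0353
grip_force: 51.5
```

>>> move_arm([
  [-0.01, 0.05, 0],
  [-0.014, 0.055, -0.01],
  [-0.014, 0.055, -0.03],
  [-0.014, 0.055, -0.03],
  [-0.014, 0.055, -0.03],
  [-0.014, 0.055, -0.03],
  [-0.014, 0.055, -0.03],
  [-0.014, 0.055, -0.03],
], hand=[1, 1, 1, 1, 1, 1, 1, 1], twist=[0, 0, 0, 0, 0, 0, 0, 0])

```text
time: 24.65
tool_pos: [0.4749, 0.2207, 0.1155]
ee_rot: [3.142, -0.0, 0.293]
force: [-0.5, 0.6, -0.6]
gripper_width: 0.0352
grip_force: 51.5
```

>>> move_arm([
  [-0.001, -0.001, -0.03],
  [-0.001, -0.001, -0.06],
  [-0.001, -0.001, -0.085],
  [-0.001, -0.001, -0.098],
  [-0.001, -0.001, -0.099],
  [-0.001, -0.001, -0.099],
  [-0.001, -0.001, -0.099],
  [-0.001, -0.001, -0.099],
], hand=[1, 1, 1, 1, 1, -0.1, -0.1, -0.1], twist=[0, 0, 0, 0, 0, 0, 0, 0])

```text
time: 25.65
tool_pos: [0.474, 0.2208, 0.0171]
ee_rot: [-3.141, -0.002, 0.293]
force: [-2.0, 5.3, 1.9]
gripper_width: 0.0467
grip_force: 2.5
```

>>> move_arm([
  [0, 0, 0.02],
  [0, 0, 0.07],
  [0, 0, 0.12],
  [-0.01, -0.05, 0.15],
  [-0.02, -0.1, 0.18],
  [-0.03, -0.15, 0.21],
  [-0.03, -0.2, 0.24],
  [-0.03, -0.25, 0.27],
], hand=[-0.1, -0.1, -0.1, -0.1, -0.1, -0.35, -0.35, -0.35], twist=[0, 0, 0, 0, -2, -4, -6, -6])

```text
time: 26.65
tool_pos: [0.4433, -0.032, 0.2881]
ee_rot: [3.14, -0.002, 0.188]
force: [1.1, 0.4, 1.0]
gripper_width: 0.0577
grip_force: 0.0
```

```bash
python3 - <<'E'
from h import *
imt,Kt=snap('top','t6.png')
for b in blanks(imt,Kt,amin=40,sat=135):
    if b['L']<85: print('top',b['px'],b['org'],b['ang'])
o=get_obs(); print(o['tool_pos'],np.degrees(o['ee_rot']),np.abs(o['joint_velocities']).max())
im,K=snap('wrist','w6.png')
a=cv2.imread('pics/t6.png')[130:260,100:320]; a=cv2.resize(a,(512,303),interpolation=cv2.INTER_CUBIC)
cv2.imwrite('pics/c6.png',np.vstack([cv2.imread('pics/w6.png')[:297],a]))
E
```

```text
top [155. 212.] [0.451  0.2913] 1.2
top [175. 206.] [0.4712 0.2187] 1.0
top [151. 187.] [0.5424 0.3078] 1.3
top [168. 183.] [0.5574 0.2458] 1.0
top [289. 133.] [ 0.7705 -0.2009] 179.9
top [346. 119.] [ 0.8259 -0.4076] 179.3
[ 0.44546207 -0.0381511   0.29193297] [179.46959768  -0.34669188  10.6295108 ] 0.16237970744003297
```

View pics/c6.png

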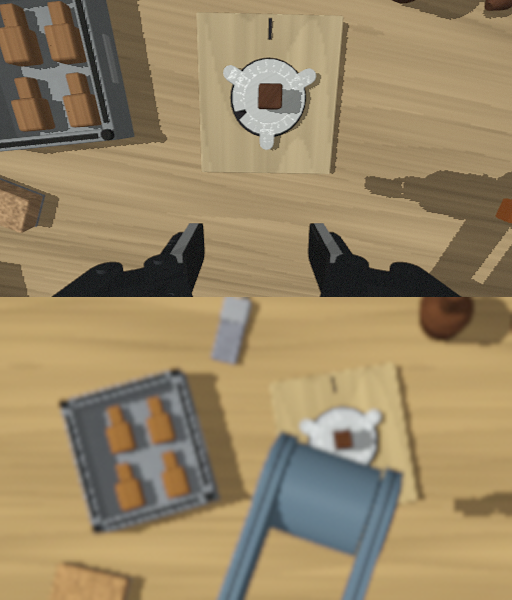

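The view shows all four blanks in the box. The lid post top is at (270,96), the mark at (270,28), the notch at (238,115), and the lid corners at (197,14), (343,16), (334,173) and (202,171).

```bash
python3 - <<'E'
from h import *
o=get_obs(); K=cam('wrist',o); print(o['tool_pos'],np.degrees(o['ee_rot']))
o2=dict(o); im,K=snap('wrist'); h=cv2.cvtColor(im,cv2.COLOR_RGB2HSV)
sub=np.zeros(im.shape[:2],bool); sub[60:130,240:300]=1
for c in blobs(sub&(h[...,2]<110)&(h[...,1]>80),60):
    r=cv2.minAreaRect(c); print('post',r, ray(K,r[0],.08)[0].round(4)); q=ray(K,cv2.boxPoints(r),.08)[:,:2]; print([round(np.linalg.norm(q[i]-q[i-1])*1000) for i in range(4)],np.degrees(np.arctan2(*(q[1]-q[0])[::-1])))
sub[:]=0; sub[10:50,250:290]=1
for c in blobs(sub&(h[...,2]<70),10):
    r=cv2.minAreaRect(c); p=ray(K,r[0],.02)[0]; print('mark',r,p.round(4))
L=ray(K,[(197,14),(343,16),(334,173),(202,171)],.02)[:,:2]; print('corners',L.round(4),L.mean(0)); 
for i,j in((3,0),(2,1)): e=L[j]-L[i]; print(np.linalg.norm(e),np.degrees(np.arctan2(e[1],e[0])))
n=ray(K,[(238,115)],.036)[0]; print('notch',n)
print('cush',ray(K,[(107,134)],.07)[0])
E
```

```text
[ 0.4454773  -0.03530843  0.29014287] [179.64236786  -0.36029315  10.49137039]
post ((272.5, 96.5), (25.0, 23.0), 90.0) [ 0.537  -0.0401  0.08  ]
[29, 28, 29, 29] -79.46623484087925
mark ((272.0, 28.5), (21.0, 2.0), 90.0) [ 0.6279 -0.025   0.02  ]
corners [[ 0.6265  0.0776]
 [ 0.6604 -0.1164]
 [ 0.4487 -0.1593]
 [ 0.4147  0.0425]] [ 0.53757747 -0.03889448]
0.2146766609926562 9.404732579322149
0.2160700840639352 11.457854447004127
notch [0.50730025 0.00073711 0.036     ]
cush [0.4524607  0.16344328 0.07      ]
```

>>> move_arm([
  [0.046, -0.003, -0.03],
  [0.092, -0.005, -0.06],
  [0.092, -0.005, -0.11],
  [0.092, -0.005, -0.16],
  [0.092, -0.005, -0.2],
  [0.092, -0.005, -0.23],
  [0.092, -0.005, -0.245],
  [0.092, -0.005, -0.245],
], hand=[-0.35, -0.35, -0.35, -0.35, -0.35, -0.35, -0.35, -0.35], twist=[-0.5, -0.5, -0.5, -0.5, -0.5, -0.5, -0.5, -0.5], force=90)

```text
time: 27.8
tool_pos: [0.5349, -0.0343, 0.0404]
ee_rot: [-3.141, 0.002, 0.181]
force: [-0.0, 0.2, 0.4]
gripper_width: 0.0578
grip_force: 0.0
```

>>> move_arm([
  [0, 0, 0],
  [0, 0, 0],
  [0, 0, 0],
  [0, 0, 0],
  [0, 0, 0],
  [0, 0, 0],
  [0, 0, 0],
  [0, 0, 0],
], hand=[1, 1, 1, 1, 1, 1, 1, 1], twist=[0, 0, 0, 0, 0, 0, 0, 0], force=90)

```text
time: 28.8
tool_pos: [0.5375, -0.0361, 0.0433]
ee_rot: [3.139, -0.004, 0.18]
force: [0.2, -1.4, 6.5]
gripper_width: 0.0291
grip_force: 90.2
```

>>> move_arm([
  [0, 0, 0.01],
  [0, 0, 0.03],
  [0, 0, 0.05],
  [0, 0, 0.07],
  [0, 0, 0.09],
  [0, 0, 0.1],
  [0, 0, 0.1],
  [0, 0, 0.1],
], hand=[1, 1, 1, 1, 1, 1, 1, 1], twist=[0, 0, 0, 0, 0, 0, 0, 0])

```text
time: 29.8
tool_pos: [0.5348, -0.0349, 0.1403]
ee_rot: [-3.141, 0.002, 0.18]
force: [-0.9, 0.2, -5.1]
gripper_width: 0.0286
grip_force: 89.3
```

```bash
python3 - <<'E'
from h import *
o=get_obs(); print(o['tool_pos'],np.degrees(o['ee_rot']),o['gripper_width'],o['force'],o['moment'])
im,K=snap('wrist','w7.png'); s,_=snap('scene','s7.png')
cv2.imwrite('pics/c7.png',np.hstack([cv2.resize(im[:,:,::-1],(400,300)),cv2.resize(s[:,:,::-1],(400,300))]))
E
```

```text
[ 0.53484531 -0.03494628  0.14032321] [-1.79948080e+02  9.84643854e-02  1.03048169e+01] 0.028649957130153038 [-0.92081535  0.17880889 -5.07030943] [-0.03291488 -0.01522807  0.03665874]
```

View pics/c7.png

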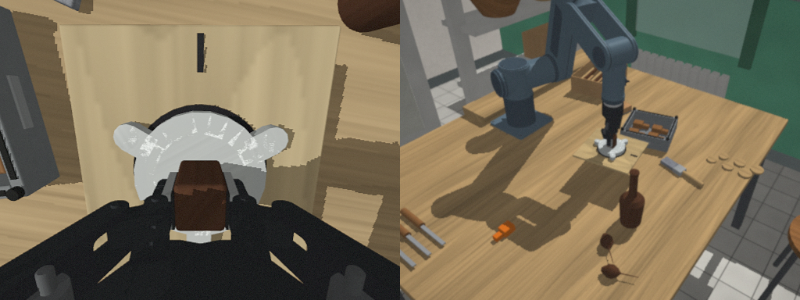

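The lid is held level, with the mark at wrist px (257,66) and the box edge on the left.

```bash
python3 - <<'E'
from h import *
im=cv2.imread('pics/w7.png')[:,:,::-1].copy(); o=get_obs(); K=cam('wrist',o); print(o['tool_pos'])
h=cv2.cvtColor(im,cv2.COLOR_RGB2HSV); sub=np.zeros(im.shape[:2],bool); sub[30:105,235:275]=1
for c in blobs(sub&(h[...,2]<70),20):
    r=cv2.minAreaRect(c); print(r)
    for z in (.116,.12):
        p=ray(K,r[0],z)[0]; y=np.radians(10.2); print(z,p.round(4),'ctr',(p[:2]-.091*np.array([np.cos(y),np.sin(y)])).round(4))
# plate front edge: corner pixels
q=ray(K,[(79,32),(434,35)],.118)[:,:2]; e=q[0]-q[1]; print(q,np.linalg.norm(e),np.degrees(np.arctan2(e[1],e[0]))-90, (q.mean(0)-.11*np.array([np.cos(y),np.sin(y)])))
E
```

```text
[ 0.53490457 -0.03497633  0.14021066]
((256.4999694824219, 66.99999237060547), (47.99999237060547, 6.999999046325684), 90.0)
0.116 [ 0.6251 -0.0184  0.116 ] ctr [ 0.5356 -0.0345]
0.12 [ 0.6245 -0.0185  0.12  ] ctr [ 0.535  -0.0346]
[[ 0.62488885  0.07991855]
 [ 0.65803067 -0.11087158]] 0.19364724952956514 9.854417872736306 [ 0.53319824 -0.03495584]
```

```bash
python3 - <<'E'
from h import *
im,K=snap('top'); g=cv2.cvtColor(im,cv2.COLOR_RGB2GRAY).astype(float)
for (cx,cy) in [(0.522,0.273),(0.5195,0.2677)]:
    th=np.radians(16.6); c,s=np.cos(th),np.sin(th)
    P=np.array([[cx+x*c-y*s,cy+x*s+y*c,.07] for x,y in((.098,.088),(-.098,.088),(-.098,-.088),(.098,-.088))]); q=proj(K,P); print(q.round(1).tolist())
C=[]
for u,v in q:
    u0,v0=int(round(u)),int(round(v)); w=g[v0-5:v0+6,u0-5:u0+6]; ww=np.clip(75-w,0,None); yy,xx=np.mgrid[v0-5:v0+6,u0-5:u0+6]; C.append([(ww*xx).sum()/ww.sum(),(ww*yy).sum()/ww.sum()]); print(w.min(),C[-1])
B=ray(K,C,.068)[:,:2]; print(B.round(4),B.mean(0).round(4),[round(np.linalg.norm(B[i]-B[i-1])*1000) for i in range(4)])
# wrist w2
o=dict(tool_pos=[0.43126803,0.19458475,0.29959007],ee_rot=[3.14140806,-.00191858,.29133]); Kw=cam('wrist',o)
i2=cv2.imread('pics/w2.png',0).astype(float)
for z in (.066,.07): print('wrist',ray(Kw,[(157,156),(284,156)],z)[:,:2].round(4).tolist())
P[:,:2]+=[.0025,.0053]; print('w2 predicted cushions',proj(Kw,P).round(1).tolist())
E
```

```text
[[126.0, 175.6], [140.6, 228.9], [189.0, 214.7], [174.0, 161.6]]
[[127.5, 176.3], [142.1, 229.6], [190.5, 215.4], [175.5, 162.3]]
54.0 [np.float64(127.38), np.float64(175.74)]
51.0 [np.float64(141.75), np.float64(228.6875)]
48.0 [np.float64(190.05755395683454), np.float64(215.20143884892087)]
53.0 [np.float64(174.875), np.float64(162.0)]
[[0.5903 0.3811]
 [0.4038 0.326 ]
 [0.4516 0.1572]
 [0.64   0.2138]] [0.5214 0.2695] [175, 195, 175, 197]
wrist [[0.4023, 0.3299], [0.453, 0.1608]]
wrist [[0.4033, 0.3287], [0.4535, 0.1614]]
w2 predicted cushions [[141.2, -8.2], [156.5, 156.1], [284.4, 156.3], [289.2, -7.9]]
```

>>> move_arm([
  [-0.002, 0.025, 0],
  [-0.004, 0.07, 0],
  [-0.006, 0.12, 0],
  [-0.008, 0.17, 0],
  [-0.01, 0.22, 0],
  [-0.012, 0.27, 0],
  [-0.0133, 0.3, 0],
  [-0.0133, 0.3072, 0],
], hand=[1, 1, 1, 1, 1, 1, 1, 1], twist=[0, 1, 2, 3, 4, 5, 6, 6.3])

```text
time: 30.95
tool_pos: [0.5215, 0.274, 0.1405]
ee_rot: [-3.141, 0.001, 0.293]
force: [0.1, 0.0, -5.5]
gripper_width: 0.0286
grip_force: 90.3
```

>>> move_arm([
  [0, 0, 0],
  [0, 0, 0],
  [0, 0, -0.01],
  [0, 0, -0.02],
  [0, 0, -0.03],
  [0, 0, -0.033],
  [0, 0, -0.033],
  [0, 0, -0.033],
], hand=[1, 1, 1, 1, 1, 1, 1, 1], twist=[0, 0, 0, 0, 0, 0, 0, 0])

```text
time: 31.95
tool_pos: [0.5226, 0.2722, 0.1086]
ee_rot: [-3.142, -0.001, 0.29]
force: [0.7, -0.6, -5.5]
gripper_width: 0.0293
grip_force: 90.4
```

```bash
python3 - <<'E'
from h import *
o=get_obs(); print(o['tool_pos'],np.degrees(o['ee_rot']),o['gripper_width'],o['force'])
im,K=snap('wrist','w8.png'); s,_=snap('scene','s8.png')
t,Kt=snap('top','t8.png')
cv2.imwrite('pics/c8.png',np.vstack([np.hstack([cv2.resize(im[:,:,::-1],(400,300)),cv2.resize(t[110:290,60:300,::-1],(400,300))]),cv2.resize(s[100:250,220:420,::-1],(800,600),interpolation=cv2.INTER_CUBIC)[150:450]]))
E
```

```text
[0.52264807 0.27216764 0.10856341] [-1.79999783e+02 -4.36941462e-02  1.66116881e+01] 0.029333861996234917 [ 0.68633356 -0.60491411 -5.49880157]
```

View pics/c8.png

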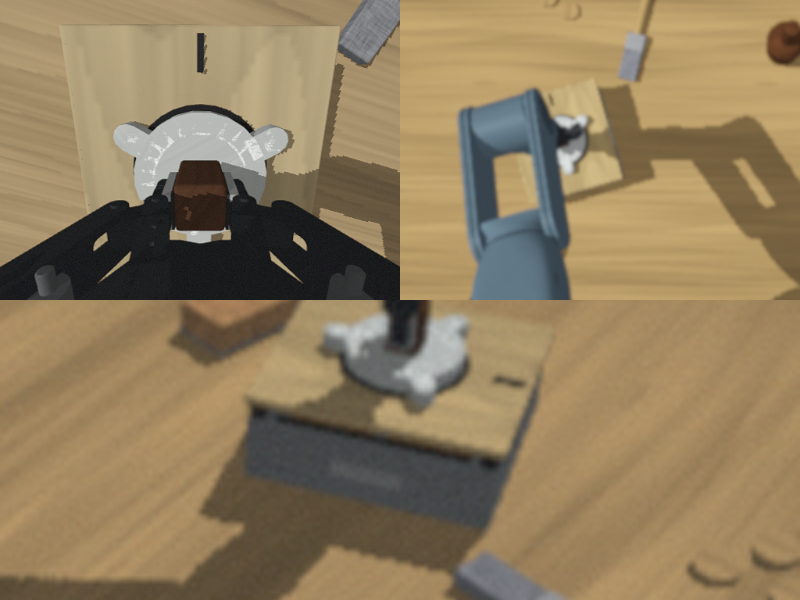

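The lid hangs just above the box, squarely aligned in the scene crop. The mark is still straight ahead in the wrist view, so I lower it.

>>> move_arm([
  [0, 0, -0.002],
  [0, 0, -0.004],
  [0, 0, -0.006],
  [0, 0, -0.008],
  [0, 0, -0.008],
  [0, 0, -0.008],
  [0, 0, -0.008],
  [0, 0, -0.008],
], hand=[1, 1, 1, 1, 1, 1, 1, 1], twist=[0, 0, 0, 0, 0, 0, 0, 0])

```text
time: 33.1
tool_pos: [0.5224, 0.2721, 0.1013]
ee_rot: [3.141, -0.001, 0.29]
force: [-4.2, -1.4, 5.6]
gripper_width: 0.0289
grip_force: 91.8
```

>>> move_arm([
  [0, 0, 0],
  [0, 0, 0],
  [0, 0, 0],
  [0, 0, 0.01],
  [0, 0, 0.05],
  [0, 0, 0.1],
  [-0.03, 0, 0.15],
  [-0.08, 0, 0.18],
], hand=[0.2, 0.2, 0, -0.35, -0.35, -0.35, -0.35, -0.35], twist=[0, 0, 0, 0, 0, 0, 0, 0])

```text
time: 34.1
tool_pos: [0.4434, 0.2721, 0.2835]
ee_rot: [-3.141, -0.005, 0.289]
force: [0.2, -0.2, -0.4]
gripper_width: 0.0579
grip_force: 0.0
```

```bash
python3 - <<'E'
from h import *
read_camera('top'); read_camera('top')
o=get_obs(); print(o['tool_pos'],np.degrees(o['ee_rot']),o['gripper_width'],o['force'],np.abs(o['joint_velocities']).max())
im,K=snap('wrist','w9.png'); s,_=snap('scene','s9.png')
cv2.imwrite('pics/c9.png',np.vstack([im[:300,:,::-1],cv2.resize(s[100:210,240:420,::-1],(512,300),interpolation=cv2.INTER_CUBIC)]))
E
```

```text
[0.44022249 0.27295339 0.28557358] [-179.9334151    -0.39750094   16.71448144] 0.05779413204520152 [ 1.00367793 -0.52177475  0.3295576 ] 0.08390638034822014
```

View pics/c9.png

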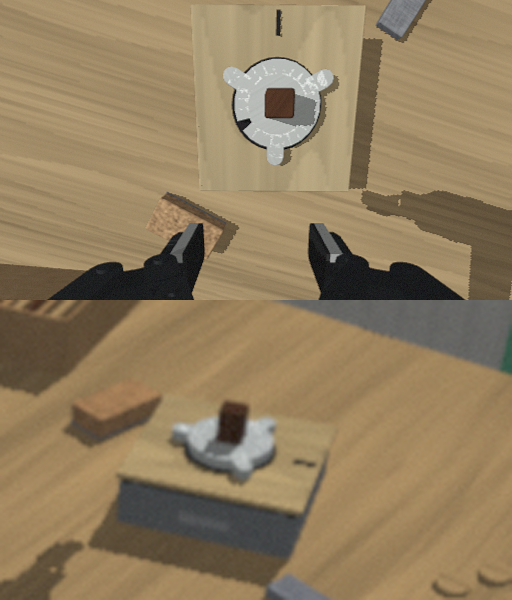

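The lid rests on the box. In the wrist view the post top is at (280,102), the mark at (279,21), the notch at (243,125), and the corners at (192,6), (365,8), (350,191) and (201,190).

```bash
cat >> h.py <<'E'
def lidpose(im,K,z,guess):
    """post-top blob and mark blob -> lid centre, yaw; z = lid origin height"""
    h=cv2.cvtColor(im,cv2.COLOR_RGB2HSV); V=h[...,2]
    def near(p,zz,rad,mask,amin):
        u,v=proj(K,[[p[0],p[1],zz]])[0]; s=np.zeros(V.shape,np.uint8); cv2.circle(s,(int(u),int(v)),rad,1,-1)
        bs=blobs((s>0)&mask,amin); c=max(bs,key=cv2.contourArea); r=cv2.minAreaRect(c); return r,ray(K,r[0],zz)[0]
    r1,p=near(guess,z+.08,26,(V<110)&(h[...,1]>80),60)
    y=np.radians(guess[2]); r2,m=near([p[0]+.091*np.cos(y),p[1]+.091*np.sin(y)],z+.02,22,V<70,10)
    d=m-p; return p[:2],np.linalg.norm(d[:2]),np.degrees(np.arctan2(d[1],d[0])),r1,r2,m
E
python3 - <<'E'
from h import *
o=get_obs(); print(o['tool_pos'])
im,K=snap('wrist')
print(lidpose(im,K,.058,(.522,.272,16.6)))
L=ray(K,[(192,6),(365,8),(350,191),(201,190)],.078)[:,:2]; print(L.round(4),L.mean(0))
E
```

```text
[0.44232042 0.27230936 0.28190344]
(array([0.52240488, 0.27302495]), np.float64(0.09162653100293122), np.float64(16.297557958392986), ((278.5, 104.0), (28.0, 29.0), 90.0), ((276.5, 22.0), (24.0, 3.0), 90.0), array([0.6103496 , 0.29873772, 0.078     ]))
[[0.5984 0.3944]
 [0.6522 0.2077]
 [0.4485 0.1446]
 [0.3932 0.3341]] [0.52307259 0.27021122]
```

>>> move_arm([
  [0.037, 0.027, -0.01],
  [0.074, 0.054, -0.02],
  [0.11, 0.081, -0.035],
  [0.1473, 0.108, -0.05],
  [0.1473, 0.108, -0.1],
  [0.1473, 0.108, -0.14],
  [0.1473, 0.108, -0.18],
  [0.1473, 0.108, -0.18],
], hand=[1, 1, 1, 1, 1, 1, 1, 1], twist=[0, 0, 0, 0, 0, 0, 0, 0])

```text
time: 35.35
tool_pos: [0.5872, 0.3782, 0.0939]
ee_rot: [3.14, 0.011, 0.289]
force: [0.1, -0.9, 0.3]
gripper_width: 0.0001
grip_force: 0.0
```

>>> move_arm([
  [0, 0, -0.01],
  [0, 0, -0.018],
  [0, 0, -0.021],
  [0, 0, -0.023],
  [0, 0, -0.025],
  [0, 0, -0.027],
  [0, 0, -0.029],
  [0, 0, -0.029],
], hand=[1, 1, 1, 1, 1, 1, 1, 1], twist=[0, 0, 0, 0, 0, 0, 0, 0])

```text
time: 36.35
tool_pos: [0.5901, 0.3804, 0.0741]
ee_rot: [-3.141, -0.003, 0.29]
force: [-2.8, -1.4, 10.2]
gripper_width: 0.0
grip_force: 4.9
```

>>> move_arm([
  [0, 0, -0.001],
  [0, 0, -0.002],
  [0, 0, -0.003],
  [0, 0, -0.004],
  [0, 0, -0.0045],
  [0, 0, -0.0045],
  [0, 0, -0.0045],
  [0, 0, -0.0045],
], hand=[1, 1, 1, 1, 1, 1, 1, 1], twist=[0, 0, 0, 0, 0, 0, 0, 0])

```text
time: 37.35
tool_pos: [0.5903, 0.3806, 0.0707]
ee_rot: [-3.141, -0.004, 0.29]
force: [-5.0, -1.4, 14.6]
gripper_width: -0.0001
grip_force: 7.2
```

>>> move_arm([
  [0, 0, -0.001],
  [0, 0, -0.002],
  [0, 0, -0.002],
  [0, 0, -0.002],
  [0, 0, -0.002],
  [0, 0, -0.002],
  [0, 0, -0.002],
  [0, 0, -0.002],
], hand=[1, 1, 1, 1, 1, 1, 1, 1], twist=[0, 0, 0, 0, 0, 0, 0, 0])

```text
time: 38.35
tool_pos: [0.5904, 0.3807, 0.0705]
ee_rot: [-3.141, -0.005, 0.29]
force: [-7.2, -4.1, 22.3]
gripper_width: -0.0001
grip_force: 11.3
```

>>> move_arm([
  [0, 0, 0.03],
  [-0.04, -0.012, 0.045],
  [-0.09, -0.027, 0.045],
  [-0.14, -0.041, 0.045],
  [-0.1822, -0.0536, 0.04],
  [-0.1822, -0.0536, 0.025],
  [-0.1822, -0.0536, 0.018],
  [-0.1822, -0.0536, 0.018],
], hand=[1, 1, 1, 1, 1, 1, 1, 1], twist=[0, 0, 0, 0, 0, 0, 0, 0])

```text
time: 39.35
tool_pos: [0.4086, 0.3266, 0.0823]
ee_rot: [3.142, -0.0, 0.289]
force: [-0.5, -0.3, 1.2]
gripper_width: 0.0
grip_force: 0.0
```

>>> move_arm([
  [0, 0, -0.003],
  [0, 0, -0.005],
  [0, 0, -0.007],
  [0, 0, -0.009],
  [0, 0, -0.011],
  [0, 0, -0.013],
  [0, 0, -0.015],
  [0, 0, -0.015],
], hand=[1, 1, 1, 1, 1, 1, 1, 1], twist=[0, 0, 0, 0, 0, 0, 0, 0])

```text
time: 40.35
tool_pos: [0.4083, 0.3269, 0.0703]
ee_rot: [-3.141, -0.003, 0.29]
force: [-4.9, -2.7, 20.6]
gripper_width: -0.0002
grip_force: 10.2
```

>>> move_arm([
  [0, 0, 0.03],
  [0.012, -0.04, 0.045],
  [0.026, -0.09, 0.045],
  [0.04, -0.135, 0.045],
  [0.048, -0.163, 0.04],
  [0.048, -0.163, 0.025],
  [0.048, -0.163, 0.018],
  [0.048, -0.163, 0.016],
], hand=[1, 1, 1, 1, 1, 1, 1, 1], twist=[0, 0, 0, 0, 0, 0, 0, 0])

```text
time: 41.35
tool_pos: [0.4546, 0.1643, 0.0829]
ee_rot: [-3.141, 0.002, 0.291]
force: [0.4, -0.1, -1.1]
gripper_width: 0.0002
grip_force: 0.0
```

>>> move_arm([
  [0, 0, -0.003],
  [0, 0, -0.005],
  [0, 0, -0.007],
  [0, 0, -0.009],
  [0, 0, -0.011],
  [0, 0, -0.013],
  [0, 0, -0.015],
  [0, 0, -0.016],
], hand=[1, 1, 1, 1, 1, 1, 1, 1], twist=[0, 0, 0, 0, 0, 0, 0, 0])

```text
time: 42.35
tool_pos: [0.4555, 0.1635, 0.0701]
ee_rot: [3.141, -0.001, 0.29]
force: [-10.5, -2.9, 29.6]
gripper_width: -0.0003
grip_force: 15.2
```

>>> move_arm([
  [0, 0, 0.03],
  [0.04, 0.012, 0.045],
  [0.09, 0.027, 0.045],
  [0.14, 0.041, 0.045],
  [0.1822, 0.0536, 0.04],
  [0.1822, 0.0536, 0.025],
  [0.1822, 0.0536, 0.018],
  [0.1822, 0.0536, 0.016],
], hand=[1, 1, 1, 1, 1, 1, 1, 1], twist=[0, 0, 0, 0, 0, 0, 0, 0])

```text
time: 43.35
tool_pos: [0.6358, 0.2167, 0.0828]
ee_rot: [-3.141, 0.003, 0.29]
force: [-0.6, -0.0, -0.1]
gripper_width: 0.0002
grip_force: 0.0
```

>>> move_arm([
  [0, 0, -0.003],
  [0, 0, -0.005],
  [0, 0, -0.007],
  [0, 0, -0.009],
  [0, 0, -0.011],
  [0, 0, -0.013],
  [0, 0, -0.015],
  [0, 0, -0.016],
], hand=[1, 1, 1, 1, 1, 1, 1, 1], twist=[0, 0, 0, 0, 0, 0, 0, 0])

```text
time: 44.35
tool_pos: [0.6379, 0.2169, 0.07]
ee_rot: [3.141, -0.001, 0.29]
force: [-5.3, -0.8, 13.9]
gripper_width: -0.0003
grip_force: 7.5
```

>>> move_arm([
  [0, 0, -0.001],
  [0, 0, -0.002],
  [0, 0, -0.002],
  [0, 0, -0.002],
  [0, 0, -0.002],
  [0, 0, -0.002],
  [0, 0, -0.002],
  [0, 0, -0.002],
], hand=[1, 1, 1, 1, 1, 1, 1, 1], twist=[0, 0, 0, 0, 0, 0, 0, 0])

```text
time: 45.35
tool_pos: [0.638, 0.2169, 0.0699]
ee_rot: [3.141, -0.003, 0.29]
force: [-8.5, -2.1, 20.8]
gripper_width: -0.0002
grip_force: 10.2
```

>>> move_arm([
  [0, 0, 0.04],
  [0, 0, 0.09],
  [0, 0, 0.14],
  [-0.04, 0, 0.17],
  [-0.08, 0.02, 0.19],
  [-0.13, 0.04, 0.21],
  [-0.17, 0.055, 0.21],
  [-0.195, 0.055, 0.215],
], hand=[1, 1, 1, 1, 1, 1, 1, 1], twist=[0, 0, 0, 0, 0, 0, 0, 0])

```text
time: 46.35
tool_pos: [0.4404, 0.2729, 0.2813]
ee_rot: [-3.141, -0.001, 0.292]
force: [-0.2, -1.0, 0.0]
gripper_width: 0.0004
grip_force: 0.0
```

```bash
python3 - <<'E'
from h import *
read_camera('top'); read_camera('top')
im,K=snap('wrist','w10.png'); o=get_obs(); print(o['tool_pos'],o['ee_rot'])
p,d,y,r1,r2,m=lidpose(im,K,.050,(.522,.272,16.6)); print(p,d,y,r1,r2)
h=cv2.cvtColor(im,cv2.COLOR_RGB2HSV)
# bright disc
for c in blobs((h[...,1]<45)&(h[...,2]>140),800): print('disc',cv2.minEnclosingCircle(c))
s,_=snap('scene'); cv2.imwrite('pics/c10.png',np.vstack([im[:300,:,::-1],cv2.resize(s[100:210,240:420,::-1],(512,300),interpolation=cv2.INTER_CUBIC)]))
E
```

```text
[0.44206722 0.27236166 0.28167667] [-3.14156905e+00 -2.10293358e-03  2.91104207e-01]
[0.52242615 0.27396192] 0.09098663342959552 15.356720347485135 ((278.0, 102.0), (28.0, 28.0), 90.0) ((277.5, 22.5), (25.0, 3.0), 90.0)
disc ((276.45123291015625, 101.63414764404297), 61.60758590698242)
```

View pics/c10.png

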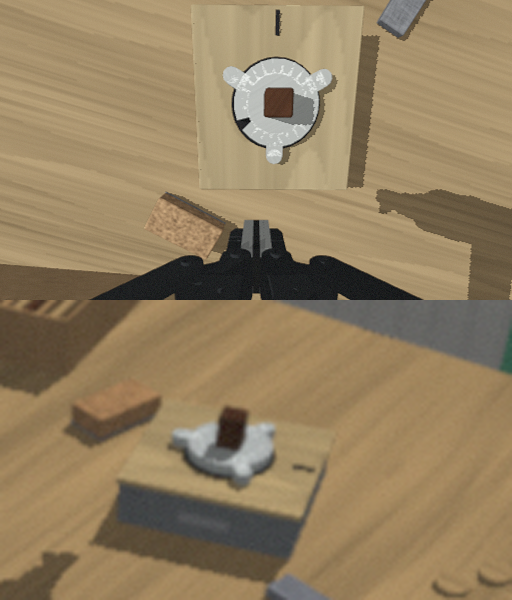

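The lid is flat and seated. The lobes are at (233,75), (321,77) and (274,157), and the notch is at (243,125). I'll push the upper-left lobe clockwise.

```bash
python3 - <<'E'
from h import *
o=get_obs(); im=cv2.imread('pics/w10.png')[:,:,::-1]; K=cam('wrist',o)
c=np.array([.5225,.2725]); lid=16.4
for n,p in (('C',(233,75)),('B',(321,77)),('A',(274,157)),('notch',(243,125))):
    q=ray(K,p,.086)[0][:2]-c; print(n,np.hypot(*q).round(4),np.degrees(np.arctan2(q[1],q[0])).round(1))
print(o['tool_pos'],np.degrees(o['ee_rot']))
for ph in range(96,-41,-8):
    print(ph,(c+.064*np.array([np.cos(np.radians(ph)),np.sin(np.radians(ph))])).round(4))
E
```

```text
C 0.0604 71.7
B 0.0619 -41.8
A 0.0609 -163.6
notch 0.0444 136.2
[0.44296675 0.27212233 0.28128201] [ 1.79993270e+02 -1.05629823e-01  1.66313805e+01]
96 [0.5158 0.3361]
88 [0.5247 0.3365]
80 [0.5336 0.3355]
72 [0.5423 0.3334]
64 [0.5506 0.33  ]
56 [0.5583 0.3256]
48 [0.5653 0.3201]
40 [0.5715 0.3136]
32 [0.5768 0.3064]
24 [0.581  0.2985]
16 [0.584  0.2901]
8 [0.5859 0.2814]
0 [0.5865 0.2725]
-8 [0.5859 0.2636]
-16 [0.584  0.2549]
-24 [0.581  0.2465]
-32 [0.5768 0.2386]
-40 [0.5715 0.2314]
```

>>> move_arm([
  [0.01, 0.01, -0.01],
  [0.02, 0.02, -0.02],
  [0.03, 0.03, -0.03],
  [0.04, 0.04, -0.04],
  [0.05, 0.05, -0.05],
  [0.06, 0.06, -0.06],
  [0.069, 0.0633, -0.07],
  [0.069, 0.0633, -0.08],
], hand=[1, 1, 1, 1, 1, 1, 1, 1], twist=[10, 20, 30, 40, 50, 60, 70, 80])

```text
time: 47.55
tool_pos: [0.5136, 0.335, 0.1992]
ee_rot: [-3.141, 0.0, 1.691]
force: [0.2, 0.5, 0.2]
gripper_width: 0.0001
grip_force: 0.0
```

>>> move_arm([
  [0, 0, 0],
  [0, 0, -0.03],
  [0, 0, -0.06],
  [0, 0, -0.08],
  [0, 0, -0.09],
  [0, 0, -0.09],
  [0, 0, -0.09],
  [0, 0, -0.09],
], hand=[1, 1, 1, 1, 1, 1, 1, 1], twist=[3.4, 3.4, 3.4, 3.4, 3.4, 3.4, 3.4, 3.4])

```text
time: 48.55
tool_pos: [0.5123, 0.3356, 0.1118]
ee_rot: [3.14, -0.0, 1.745]
force: [-0.6, -0.8, 0.6]
gripper_width: 0.0001
grip_force: 0.0
```

>>> move_arm([
  [-0.001, 0, -0.01],
  [-0.001, 0, -0.02],
  [-0.001, 0, -0.03],
  [-0.001, 0, -0.0345],
  [-0.001, 0, -0.0345],
  [-0.001, 0, -0.0345],
  [-0.001, 0, -0.0345],
  [-0.001, 0, -0.0345],
], hand=[1, 1, 1, 1, 1, 1, 1, 1], twist=[0, 0, 0, 0, 0, 0, 0, 0])

```text
time: 49.55
tool_pos: [0.5108, 0.3354, 0.0765]
ee_rot: [3.141, -0.0, 1.745]
force: [0.5, 0.7, 0.2]
gripper_width: -0.0001
grip_force: 0.0
```

>>> move_arm([
  [0.0089, 0.001, 0],
  [0.0178, 0.0006, 0],
  [0.0266, -0.0009, 0],
  [0.0351, -0.0037, 0],
  [0.0431, -0.0076, 0],
  [0.0505, -0.0126, 0],
  [0.0571, -0.0185, 0],
  [0.0629, -0.0254, 0],
], hand=[1, 1, 1, 1, 1, 1, 1, 1], twist=[-8, -16, -24, -32, -40, -48, -56, -64])

```text
time: 50.55
tool_pos: [0.5738, 0.3101, 0.0764]
ee_rot: [-3.141, -0.001, 0.624]
force: [1.1, 1.4, 0.7]
gripper_width: 0.0005
grip_force: 0.5
```

>>> move_arm([
  [0.0047, -0.0076, 0],
  [0.0083, -0.0157, 0],
  [0.0108, -0.0243, 0],
  [0.012, -0.0331, 0],
  [0.012, -0.0421, 0],
  [0.0112, -0.0487, 0],
  [0.0103, -0.0531, 0],
  [0.0103, -0.0531, 0],
], hand=[1, 1, 1, 1, 1, 1, 1, 1], twist=[-8, -16, -24, -32, -40, -46, -50, -50])

```text
time: 51.55
tool_pos: [0.5839, 0.2567, 0.0764]
ee_rot: [-3.141, -0.0, -0.244]
force: [0.6, -0.2, -0.7]
gripper_width: 0.0001
grip_force: 0.0
```

```bash
python3 - <<'E'
from h import *
o=get_obs(); print(o['tool_pos'],np.degrees(o['ee_rot']),o['force'])
im,K=snap('wrist','w11.png'); s,_=snap('scene'); t,_=snap('top')
cv2.imwrite('pics/c11.png',np.vstack([np.hstack([cv2.resize(im[:,:,::-1],(400,300)),cv2.resize(t[150:245,110:230,::-1],(400,300),interpolation=cv2.INTER_CUBIC)]),cv2.resize(s[120:210,250:390,::-1],(800,514),interpolation=cv2.INTER_CUBIC)[100:400]]))
E
```

```text
[0.58387794 0.25668791 0.07641036] [-1.79987956e+02 -6.95833809e-03 -1.39817404e+01] [ 0.60817441 -0.15518083 -0.66412925]
```

View pics/c11.png

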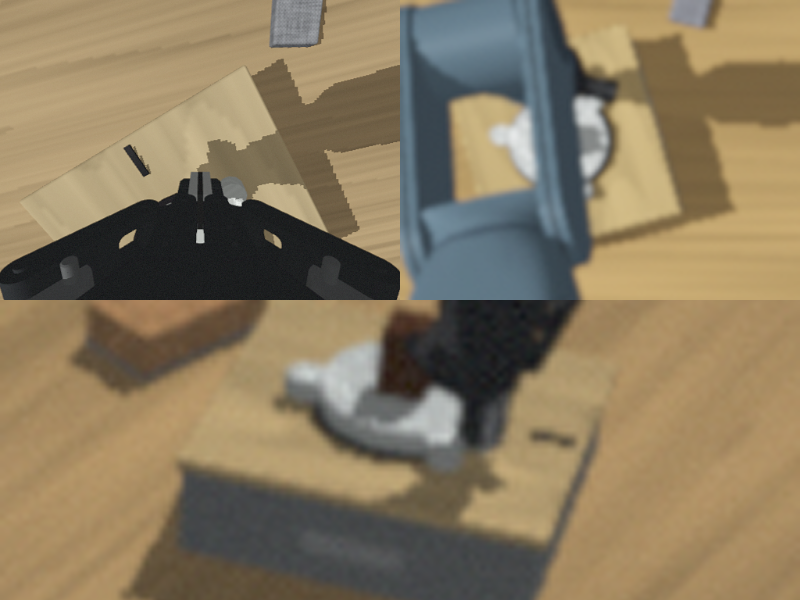

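The tip sits against the lobe, which is at wrist px (300,241).

```bash
python3 - <<'E'
from h import *
o=dict(tool_pos=[.58387794,.25668791,.07641036],ee_rot=[-3.14138,-.00012,-.24403])
im=cv2.imread('pics/w11.png')[:,:,::-1].copy(); K=cam('wrist',o); h=cv2.cvtColor(im,cv2.COLOR_RGB2HSV)
sub=np.zeros(h.shape[:2],bool); sub[215:270,275:330]=1
for c in blobs(sub&(h[...,1]<45)&(h[...,2]>85),60):
    (u,v),r=cv2.minEnclosingCircle(c); q=ray(K,(u,v),.086)[0][:2]-[.5225,.2725]; print(u,v,r,cv2.boundingRect(c),np.hypot(*q),np.degrees(np.arctan2(q[1],q[0])))
# ring point at r=62 along angle candidates
for a in (-26,-30,-34,-38): print(a,proj(K,[[.5225+.062*np.cos(np.radians(a)),.2725+.062*np.sin(np.radians(a)),.086]]).round(0))
E
```

```text
296.0 246.5 21.219194412231445 (282, 226, 35, 39) 0.0639598379036575 -34.00741422761693
-26 [[279. 246.]]
-30 [[287. 247.]]
-34 [[295. 250.]]
-38 [[302. 252.]]
```

>>> move_arm([
  [-0.001, -0.003, 0],
  [-0.002, -0.006, 0],
  [-0.0028, -0.0085, 0],
  [-0.0028, -0.0085, 0],
  [-0.001, -0.003, 0],
  [0, 0, 0],
  [0, 0, 0.03],
  [0, 0, 0.08],
], hand=[1, 1, 1, 1, 1, 1, 1, 1], twist=[-3, -6, -8, -8, -3, 0, 0, 0])

```text
time: 52.7
tool_pos: [0.5823, 0.2564, 0.1547]
ee_rot: [3.139, 0.005, -0.243]
force: [0.9, -0.2, 0.4]
gripper_width: -0.0002
grip_force: 0.0
```

>>> move_arm([
  [0, 0, 0.04],
  [-0.03, 0.003, 0.07],
  [-0.06, 0.006, 0.09],
  [-0.09, 0.009, 0.11],
  [-0.12, 0.012, 0.125],
  [-0.142, 0.015, 0.125],
  [-0.142, 0.015, 0.125],
  [-0.142, 0.015, 0.125],
], hand=[1, 1, 1, 1, 1, 1, 1, 1], twist=[5, 10, 15, 20, 25, 30, 30.4, 30.4])

```text
time: 53.7
tool_pos: [0.4423, 0.2717, 0.2812]
ee_rot: [3.141, -0.0, 0.286]
force: [-0.0, 0.2, 0.8]
gripper_width: 0.0001
grip_force: 0.0
```

```bash
cat > m.py <<'E'
from h import *
import sys
read_camera('top')
o=get_obs(); print(o['tool_pos'],np.degrees(o['ee_rot'])); im,K=snap('wrist',sys.argv[1])
p,d,y,r1,r2,m=lidpose(im,K,.050,(.522,.272,16.6)); print('lid',p,d,y)
h=cv2.cvtColor(im,cv2.COLOR_RGB2HSV); c=np.array([.5225,.2730])
# brightness sampled round the lobe ring at disc-top height, relative to mark direction
A=np.radians(np.arange(-180,180,1)); 
def ringv(r,z,f): 
    q=proj(K,np.c_[c[0]+r*np.cos(A),c[1]+r*np.sin(A),np.full(len(A),z)]).round().astype(int); return f[q[:,1].clip(0,383),q[:,0].clip(0,511)]
S=ringv(.064,.086,h[...,1])<45; V=ringv(.045,.086,h[...,2])<75
for n,msk in(('lobes',S),('notch',V)):
    idx=np.flatnonzero(np.diff(np.r_[0,msk.astype(int),0])); print(n,[(int(a-180),int(b-181),(a+b-1)/2-180) for a,b in zip(idx[::2],idx[1::2]) if b-a>3])
cv2.imwrite('pics/z'+sys.argv[1],cv2.resize(im[:200,170:390,::-1],(660,600),interpolation=cv2.INTER_CUBIC))
E
python3 m.py w12.png
```

```text
[0.44254506 0.27163418 0.2809799 ] [1.79982035e+02 2.79114086e-03 1.63438497e+01]
lid [0.52195169 0.27324899] 0.09201616565612623 15.821905390067837
lobes [(-173, -156, np.float64(-164.5)), (-52, -36, np.float64(-44.0)), (68, 84, np.float64(76.0))]
notch [(11, 21, np.float64(16.0))]
```

View pics/zw12.png

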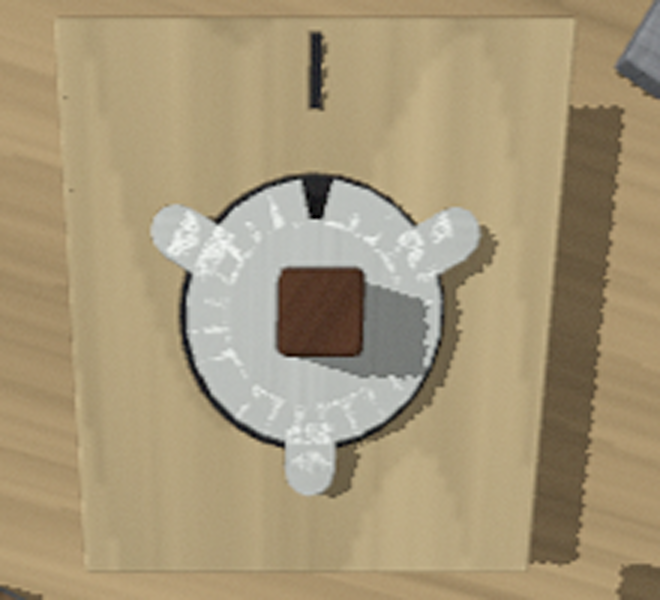

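The notch (zoom px 317,195) faces the mark (316,70) to within 1°. The lid is flat and the robot is clear, so I hand the job in.

```bash
python3 -c "
from rig import *
print(job_done())"
```

```text
the job is handed in; nothing more can be done
None
```

I handed the job in with all four blanks in the box, the lid pressed flat on all four corners and the vent notch within about 1° of the mark; no verdict came back.

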